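# Tip out and line up the cover slip boxes

## Task

Line the little cover slip boxes up on the rail for counting: first slide the stop by its knob until its flat face is in line with the red mark and flip the orange cam lever right over to clamp it; then lower the blue gate of the level tray, tip the tray up by its rear handle so that every box slides out through the gate end (do not touch the boxes while they are in the tray, and none may go over the sides), and set the tray back down level with its gate fully up again. Finally put all the boxes, lids up, in one straight row flush along the robot's side of the rail, the first against the stop's face and each touching the next; leave the stop clamped at its mark and do not disturb the things lying around.

Things in the scene. Friction and masses are not known exactly. Their poses are not given: they have to be found in the camera images.
- rail: Fixed straight aluminium bar on the table, 340 mm along its y, 22 mm deep, 22 mm high, with a 3 mm high, 30 mm wide foot strip behind it. Origin on the table, mid-length, in the fence face (plane x = 0); x points away from the boxes' side. The row stands on the bare table at x < 0
- stop_face (a point): Point on the dark steel stop riding on the rail: where its flat face (plane y = 0, looking to +y, where the row grows) meets the rail's fence face (plane x = 0), 10 mm above the table. Axes as the rail's. The stop's block spans x -31 to 0, y -16 to 0 and 4 to 28 mm above the table; its saddle on the rail spans y -36 to 0
- stop_knob (a point): Middle of the stop's black round upright knob, 14 mm thick, 28 to 48 mm above the table (this point 38 mm). From stop_face it lies at x -20, y -8, z +28 mm; same axes. Grip it from above, fingers on its two sides along the rail (y), and drag it along; it slides stiffly (about 14 N, with the lever up or over) and stays where it is left; it can travel 110 mm either way from the rail's middle
- mark_line (a point): The red line, 3 mm wide, across the rail's top and foot strip; this point is on the rail's top, 11 mm behind the fence face. Axes as the rail's. The stop is set when stop_face has y = 0 in this frame
- cam_tip (a point): Point near the free end of the orange cam lever, 44 mm from its axis (the lever is 8 x 14 mm in section and ends 48 mm from the axis). The axis runs along the rail (y); from stop_face it lies at x +11, y -18, z +24 mm (34 mm above the table)
- cam (a joint): Cam lever angle, rad: 0 upright (free), 1.5 lying over to +x of the rail, away from the boxes' side (clamped). Stays where it is left; about 1 N at its tip moves it. A push on it from the boxes' side, then down, turns it over
- tray_hinge (a point): Middle of the steel tray's fixed hinge axis, gate end, 50 mm above the table, level with the floor's top; x along the axis, y level to the rear handle, z up. Floor 112 x 150 mm (y 0 to 150), walls 30 mm high. Fixed stand 136 mm wide; in front a slick grey chute, 24 mm high at y -24 down to 2 at y -80, with 12 mm cheeks at x +-60, then a slick 2 mm sheet to y -165
- tray_handle (a point): Middle of the tray's rear handle, a black round bar 10 mm thick along x, 66 mm clear between its stems, 35 mm clear of the rear wall; level, it lies 190 mm behind the hinge axis and 20 mm above it; moves with the tray. Grip from above, one finger on either side (y), and follow the arc; the bar can turn between the fingers
- tray (a joint): Tray tip angle, rad: 0 level, up to 0.75 with the rear raised. Boxes start to slide at 16 to 23 degrees. It weighs 0.35 kg and sinks back slowly when let go (damped)
- gate_bar (a point): Grip point on the black round bar, 10 mm thick, that sticks out to +x of tray_hinge from the blue gate, 58 to 118 mm from the tray's middle (this point 95 mm), 24 mm from the hinge axis and 2 mm outside the gate's inner face. Gate: plate 106 x 30 mm hinged on the tray_hinge axis. Grip with one finger on either side (y) and follow the arc; the bar can turn between the fingers
- gate (a joint): Gate angle relative to the tray, rad: 0 upright (shut), 1.57 fully lowered, when it continues the tray's floor outwards (to -y of tray_hinge). Stiff: stays where it is left, about 2 N at the bar moves it
- box_a_mid (a point): Centre of cover slip box A, a white box with a teal lid, 30 x 30 mm and 12.6 mm high, 20 g, all alike; this point is half-way up, z points out of the lid. Starts in the tray. May be absent (3 to 5 of the 5 are there)
- box_b_mid (a point): Centre of cover slip box B, a white box with a teal lid, 30 x 30 mm and 12.6 mm high, 20 g, all alike; this point is half-way up, z points out of the lid. Starts in the tray. May be absent (3 to 5 of the 5 are there)
- box_c_mid (a point): Centre of cover slip box C, a white box with a teal lid, 30 x 30 mm and 12.6 mm high, 20 g, all alike; this point is half-way up, z points out of the lid. Starts in the tray. May be absent (3 to 5 of the 5 are there)
- box_d_mid (a point): Centre of cover slip box D, a white box with a teal lid, 30 x 30 mm and 12.6 mm high, 20 g, all alike; this point is half-way up, z points out of the lid. Starts in the tray. May be absent (3 to 5 of the 5 are there)
- box_e_mid (a point): Centre of cover slip box E, a white box with a teal lid, 30 x 30 mm and 12.6 mm high, 20 g, all alike; this point is half-way up, z points out of the lid. Starts in the tray. May be absent (3 to 5 of the 5 are there)
- box_a: Cover slip box A as a solid; origin at the centre of its underside, 6.3 mm below its middle
- box_b: Cover slip box B as a solid; origin at the centre of its underside, 6.3 mm below its middle
- box_c: Cover slip box C as a solid; origin at the centre of its underside, 6.3 mm below its middle
- box_d: Cover slip box D as a solid; origin at the centre of its underside, 6.3 mm below its middle
- box_e: Cover slip box E as a solid; origin at the centre of its underside, 6.3 mm below its middle
- timer: White lab timer, 58 x 66 x 20 mm, a bystander: leave alone; origin at the centre of its underside
- notebook_1: Blue notebook, 148 x 110 x 16 mm, a bystander: leave alone; origin on its underside
- marker_b: Felt marker lying flat, 136 mm long, a bystander: leave alone; origin on its underside

How it is judged:
By the outcome, as a careful person would: the job done as asked, in the order asked, and still so for the second after the job is handed in, with the robot touching nothing.
Of box_a, box_b, box_c, box_d, box_e only 3 to 5 are there at a start; the rules pass over those that are not, and their reading is None.
At some moment in a run one of box_a, box_b, box_c, box_d, box_e may be knocked a few centimetres aside while the robot is not near it.
Once in a run the grip may slacken for a moment while it holds something.
It also fails if it takes over 210 s, if anything falls off the work surface, if the arm or the gripper's body presses on something with over 40 N, if the wrist force passes 120 N, or if a joint passes its speed limit or range.

## Robot

A 6-joint arm with a two-finger parallel gripper is mounted at the origin on a cart in front of the work surface, level with it; the furniture and walls round the work are solid. World frame = base frame: x ahead of the robot, y to its left, z up, the work surface at z = 0. Lengths are in mm, angles in rad, forces in N, time in s.
With the tool pointing down it reaches from about 300 to 775 mm from the base axis. Payload 14.6 kg.
Tool frame: the origin (TCP) lies between the finger pads; the fingertips stand 8 mm ahead of it and the grasp point (between the pads) lies 11 mm behind it; y points along the fingers, x is the direction in which the jaws open and shut, and the axes are right-handed (so a half turn about y gives the same grasp; the last joint's range is limited). The gripper opens to 94 mm and grips with 3 to 60 N. Pads are 16 mm wide; open, the fingers measure 119 mm over their backs; the gripper's body (75 mm by 177 mm) begins 78 mm behind the grasp point.
Start: joints at [-1.377, 0.3, 1.521, -0, 1.321, -0.067], TCP at [141.813, -531.393, 213.446] pointing down, gripper open.
Joint ranges: [-3.03, 3.03], [-0.79, 2.21], [0.23, 2.52], [-1.04, 4.18], [0, 3.07], [-2.55, 2.55]. Speed limits (rad/s): [2.22, 2.22, 2.57, 3.14, 3.14, 3.14].

## Interface

Orientations are given as [roll, pitch, yaw] about the fixed x, y, z axes, in that order (R = Rz(yaw) Ry(pitch) Rx(roll)).
In Python, from cell import read_state, imaging, order gives the robot as it stands. The module is installed in compiled form; this text tells all that it offers.
- The arm moves only by the shell command python3 -m handwheel 'ROWS' [FORCE]. ROWS is JSON, a list that holds one entry, the list of rows, each a list of 7 numbers: the shift along the tool's x, y, z in mm, then the turn, a rotation vector about the tool's x, y, z in degrees, then the opening, from -1 (shut) to 1 (fully open), so that 0 is half open. A call has 1 to 5 rows; each row is the pose to reach, as a shift and turn from the pose measured when the call began, along the tool's axes at that moment; what a row does not reach only later rows make up. A row lasts 1/12 s, in which the tool goes at most 41.7 mm and 7.16 degrees, less where a joint would pass 70% of its speed; a pose out of reach is approached as far as the arm can. A call with a gripper value outside its range is refused whole. The fingers move at their own pace and stop on an object; FORCE is the grip in N (left out, the last holds). Time passes only in rows, so rows that repeat a pose let the fingers close. It gives the time, the measured TCP pose, the force and the opening at its end, in the units of the state.
- read_state(): the state, without advancing time (a new reading comes with each control period).
- imaging.camera(name): name is "scene" or "top" or "wrist"; returns (picture, depth): 400x640x3 uint8, red, green, blue; 400x640 float32, mm along the optical axis (not along the pixel's ray), 0 where there is no reading.
- imaging.get_calibration(name): a dict with "mtx" (3x3 intrinsics, pixels), "world_from_camera" (4x4, takes a point from camera to world coordinates); the wrist camera has in their place "hand_eye" (4x4, takes a point from camera to tool coordinates, whose origin is the TCP and whose axes are the tool frame's). Camera axes: x right, y down, z forward; pixel columns grow to the right and rows downward; lengths in mm; the calibration is good to about 2 mm. A picture is of the moment at which its call begins: read the wrist's pose just before it. get_calibration takes no time and is no camera call.
- order.sign_off(): hands the job in, once; it reports no verdict.
The state is a dict: "clock": time; "joints": joint angles; "qd": joint speeds; "effort": joint torques, N m; "eef_pos": TCP position; "eef_rot": TCP orientation; "wrist_force": force on the tool from outside, world axes, zero at the start; "moment": the same for the moment, N m; "finger_gap": finger opening in mm.
Only numpy, scipy, OpenCV 4.12 (cv2) and the standard library are available. Lean on these libraries where they do the work, as an engineer would, in place of code of your own. Each camera call takes 0.05 s, during which the arm holds its last target.

## Working session

There is one attempt and no reset: what is moved stays moved. The work goes in short steps, Python scripts to look and compute and a shell command to move; the robot and the scene stay as the last step left them, time stands still between calls to the robot, and variables do not carry over. Pictures are saved under pics/ and viewed, and the job is handed in when it is done.

```bash
mkdir -p pics; ls; cat > h.py <<'E'
import numpy as np, cv2
from cell import read_state, imaging, order
from scipy.spatial.transform import Rotation as R
def pose():
    s=read_state(); T=np.eye(4); T[:3,:3]=R.from_euler('xyz',s['eef_rot']).as_matrix(); T[:3,3]=s['eef_pos']; return T
def shot(name,fn=None):
    T=pose(); img,d=imaging.camera(name); c=imaging.get_calibration(name)
    W=T@np.array(c['hand_eye']) if name=='wrist' else np.array(c['world_from_camera'])
    np.savez('last_%s.npz'%(fn or name),img=img,d=d,W=W,K=np.array(c['mtx']))
    if fn: cv2.imwrite('pics/%s.png'%fn,img[:,:,::-1])
    return img,d,W,np.array(c['mtx'])
def load(fn):
    z=np.load('last_%s.npz'%fn); return z['img'],z['d'],z['W'],z['K']
def px(fn,u,v,z=None):
    """world point of pixel by depth, and by plane z if given"""
    img,d,W,K=load(fn); r=np.linalg.inv(K)@[u,v,1.]
    out=None
    dd=d[int(round(v)),int(round(u))]
    if z is None:
        return (W@np.r_[r*dd,1])[:3].round(1)
    dr=W[:3,:3]@r; o=W[:3,3]; return (o+dr*(z-o[2])/dr[2]).round(1)
def proj(fn,p):
    img,d,W,K=load(fn); q=np.linalg.inv(W)@np.r_[p,1]; q=K@q[:3]; return (q[:2]/q[2]).round(1)
def crop(fn,x0,y0,x1,y1,s,out):
    img=load(fn)[0][y0:y1,x0:x1,::-1]; cv2.imwrite('pics/%s.png'%out,cv2.resize(img,None,fx=s,fy=s,interpolation=cv2.INTER_CUBIC))
def rel(target,yaw=None):
    """shift in tool axes to a world target; turn for yaw of tool x axis, keeping tool down"""
    T=pose(); sh=T[:3,:3].T@(np.array(target,float)-T[:3,3])
    out=[sh.round(1)]
    if yaw is not None:
        G=R.from_euler('z',yaw).as_matrix()@np.diag([1,-1,-1.])
        out.append(np.degrees(R.from_matrix(T[:3,:3].T@G).as_rotvec()).round(1))
    return out
E
python3 - <<'E'
from h import *
shot('scene','s0');shot('top','t0');shot('wrist','w0')
print(pose().round(3)); s=read_state(); print(s)
for n in ('scene','top'): print(load({'scene':'s0','top':'t0'}[n])[2].round(2))
E
```

```text
pics
[[ 2.58000e-01 -0.00000e+00  9.66000e-01  1.41801e+02]
 [-9.66000e-01  1.00000e-03  2.58000e-01 -5.31223e+02]
 [-1.00000e-03 -1.00000e+00  0.00000e+00  2.13053e+02]
 [ 0.00000e+00  0.00000e+00  0.00000e+00  1.00000e+00]]
{'clock': 0.15, 'joints': array([-1.37655659e+00,  3.00300412e-01,  1.52140953e+00, -1.11781169e-05,
        1.32068300e+00, -6.66122187e-02]), 'qd': array([ 0.00057571, -0.00052149, -0.00230614, -0.00089858, -0.00064918,
        0.00111434]), 'effort': array([ 4.43039953e-04, -5.31963587e+01, -3.52823746e+01,  7.08822696e-02,
        2.35763536e-02, -6.90240722e-05]), 'eef_pos': array([ 141.80066497, -531.2225293 ,  213.05253185]), 'eef_rot': array([-1.57075386e+00,  7.99228562e-04, -1.30994158e+00]), 'wrist_force': array([-0.2482857 , -0.13983677,  0.19279071]), 'moment': array([0.03740724, 0.00851151, 0.00860774]), 'finger_gap': 94.07753548250699}
[[-7.6000e-01 -4.4000e-01  4.9000e-01 -8.0590e+01]
 [-6.5000e-01  4.9000e-01 -5.8000e-01  6.8381e+02]
 [ 1.0000e-02 -7.5000e-01 -6.6000e-01  8.5637e+02]
 [ 0.0000e+00  0.0000e+00  0.0000e+00  1.0000e+00]]
[[-1.30000e-01 -9.20000e-01  3.60000e-01 -4.98900e+01]
 [-9.90000e-01  1.20000e-01 -4.00000e-02  3.53800e+01]
 [-0.00000e+00 -3.60000e-01 -9.30000e-01  1.57447e+03]
 [ 0.00000e+00  0.00000e+00  0.00000e+00  1.00000e+00]]
```

View pics/s0.png

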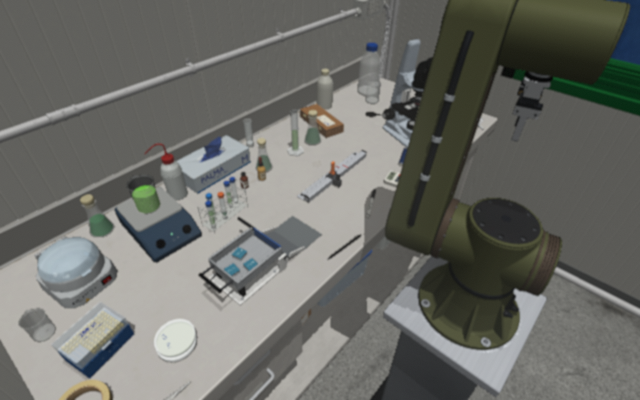

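View pics/t0.png

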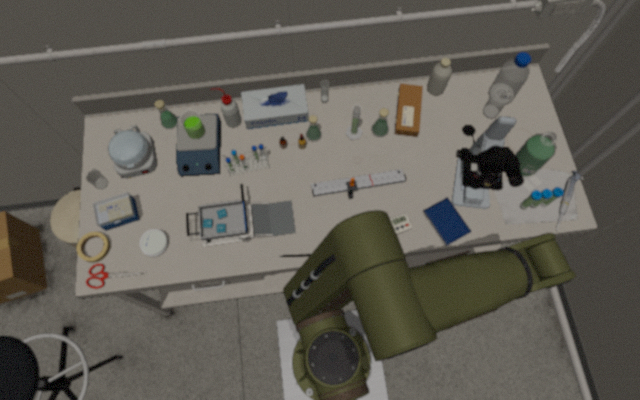

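View pics/w0.png

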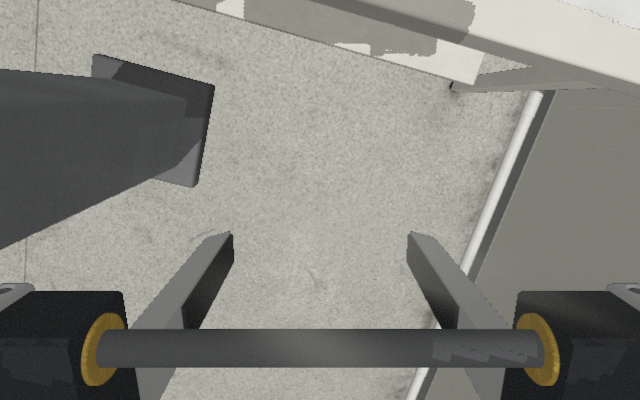

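```bash
python3 - <<'E'
s=open('h.py').read()
s=s.replace("G=R.from_euler('z',yaw).as_matrix()@np.diag([1,-1,-1.])","c,n=np.cos(yaw),np.sin(yaw); G=np.array([[c,0,-n],[n,0,c],[0,-1,0.]])")
open('h.py','w').write(s)
E
```

```text
(no output)
```

Top view: the tray at (222,221) with three boxes visible; the gate end is on the right with the chute at (272,218); the handle is at (193,225). The rail runs (313,190)–(405,178), with the stop at (351,187).

```bash
python3 - <<'E'
from h import *
crop('t0',170,150,430,260,3,'t0c')
for n,u,v in [('railL',313,190),('railR',405,178),('stop',351,190),('knob',351,195),('lever',351,181),('handle',190,225),('tray',222,221),('bar',248,195),('chute',280,218)]:
    print(n,px('t0',u,v))
crop('s0',180,150,400,310,3.6,'s0c')
E
```

```text
railL [574.6 -17.3  32.8]
railR [ 579.9 -350.6   25.4]
stop [ 551.  -148.7   47.6]
knob [ 540.1 -148.2   27.4]
lever [ 573.8 -150.8   74.1]
handle [511.6 425.4   5.6]
tray [493.7 304.6  55.5]
bar [599.2 215.8   1.2]
chute [495.1 110.3   6.9]
```

View pics/t0c.png

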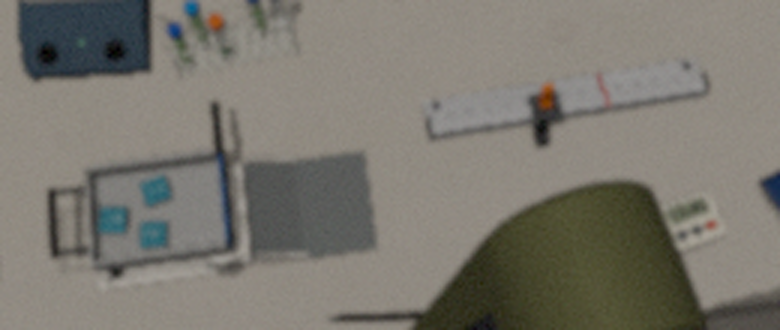

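View pics/s0c.png

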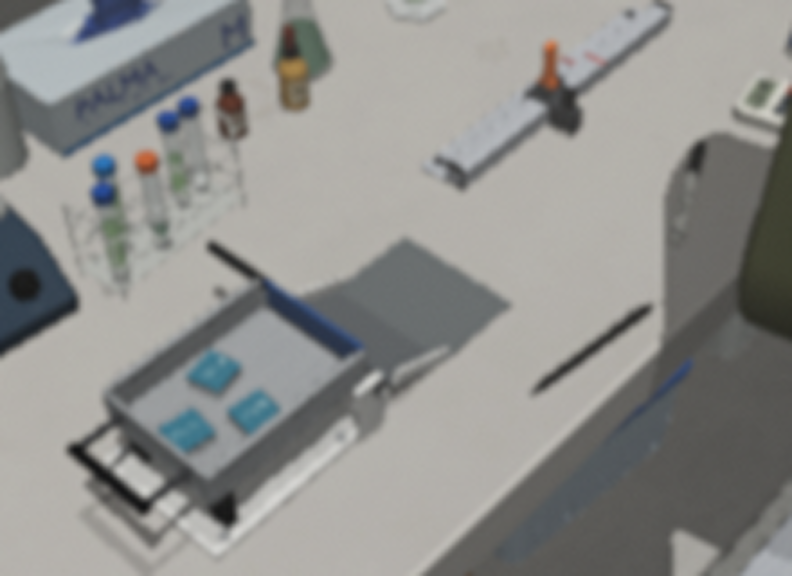

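```bash
python3 - <<'E'
from h import *
print(np.array(imaging.get_calibration('wrist')['hand_eye']).round(2), imaging.get_calibration('wrist')['mtx'])
print(rel([530,-190,260],-1.57))
print('%.2f'%read_state()['clock'])
E
```

```text
[[ 1.000e+00 -0.000e+00 -0.000e+00 -1.500e-01]
 [ 0.000e+00 -2.700e-01  9.600e-01 -1.703e+02]
 [-0.000e+00 -9.600e-01 -2.700e-01  7.898e+01]
 [ 0.000e+00  0.000e+00  0.000e+00  1.000e+00]] [[356.67039796   0.         319.82373239]
 [  0.         356.67039796 197.26814582]
 [  0.           0.           1.        ]]
[array([-229.6,  -46.7,  463.1]), array([ 0. , 14.9, -0. ])]
0.15
```

```bash
python3 -m handwheel '[[[-230,-47,463,0,15,0,1],[-230,-47,463,0,15,0,1],[-230,-47,463,0,15,0,1],[-230,-47,463,0,15,0,1],[-230,-47,463,0,15,0,1]]]' 20; python3 -c "
from h import *
print(rel([530,-190,260],-1.57))"
```

```text
clock: 0.57
eef_pos: [295.0, -396.0, 231.9]
eef_rot: [-1.571, 0.001, -1.573]
wrist_force: [0.5, -0.6, 0.1]
finger_gap: 93.7
[array([-206.4,  -28. ,  234.7]), array([ 0. , -0.1, -0.1])]
```

```bash
python3 -m handwheel '[[[-206,-28,235,0,0,0,1],[-206,-28,235,0,0,0,1],[-206,-28,235,0,0,0,1],[-206,-28,235,0,0,0,1],[-206,-28,235,0,0,0,1]]]' ; python3 -c "
from h import *
print(rel([530,-190,260],-1.57))"
```

```text
clock: 0.98
eef_pos: [451.2, -259.0, 250.6]
eef_rot: [-1.571, 0.001, -1.573]
wrist_force: [0.7, -0.6, 0.1]
finger_gap: 93.6
[array([-69.2,  -9.3,  78.7]), array([ 0. , -0.1, -0.1])]
```

```bash
python3 -m handwheel '[[[-69,-9,79,0,0,0,1],[-69,-9,79,0,0,0,1],[-69,-9,79,0,0,0,1],[-69,-9,79,0,0,0,1]]]' ; python3 -c "
from h import *
shot('wrist','w1');shot('top','t1');shot('scene','s1')
crop('t1',170,150,430,260,3,'t1c')"
```

```text
clock: 1.32
eef_pos: [532.8, -186.9, 259.4]
eef_rot: [-1.571, 0.002, -1.568]
wrist_force: [-0.7, -0.1, 0.6]
finger_gap: 93.5
```

View pics/w1.png

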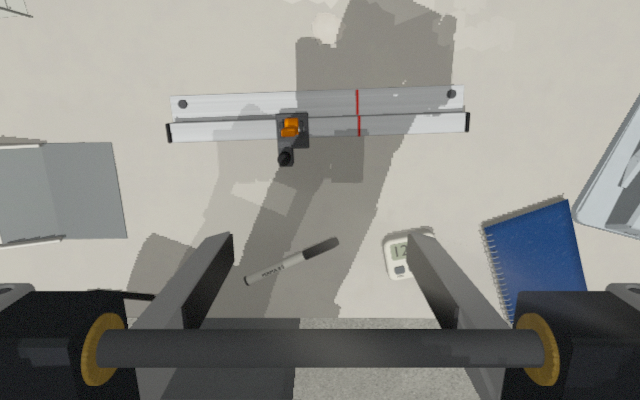

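View pics/t1c.png

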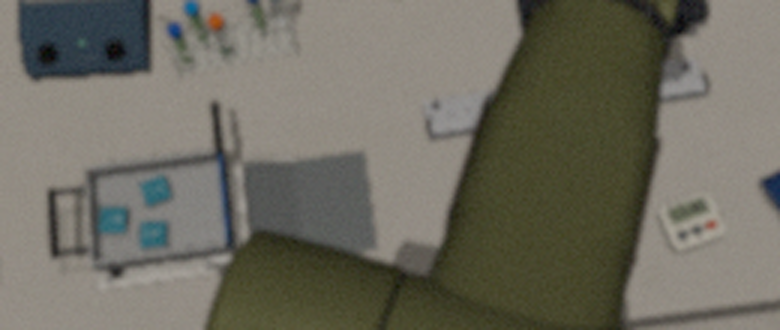

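```bash
python3 - <<'E'
from h import *
crop('w1',150,70,490,180,2.35,'w1c')
crop('w1',260,80,380,180,6,'w1d')
E
```

```text
(no output)
```

View pics/w1d.png

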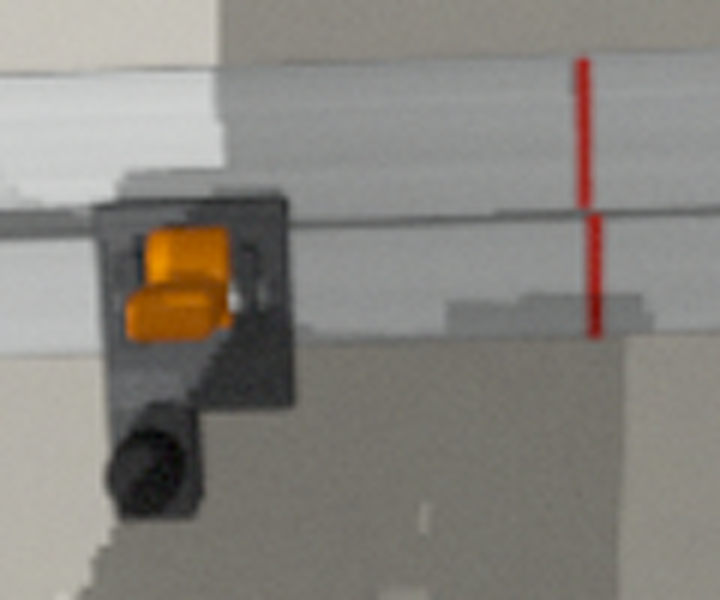

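View pics/w1c.png

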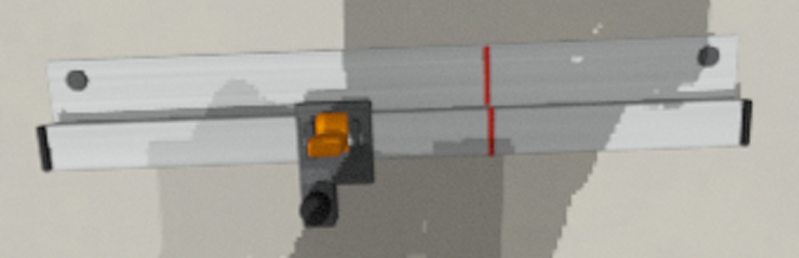

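```bash
python3 - <<'E'
from h import *
S=2.35
c=lambda u,v,z: px('w1',150+u/S,70+v/S,z)
d=lambda u,v,z: px('w1',260+u/6,80+v/6,z)
a,b=c(46,170,22),c(748,146,22); e,f=c(42,125,22),c(750,100,22)
print(a,b,np.linalg.norm(a-b), e,f,np.linalg.norm(e-f))
for p,q in((a,b),(e,f)): print('yaw of -y', np.arctan2(-(p-q)[0],(p-q)[1]))
print('depth', c(150,150,None),c(650,125,None),c(420,150,None))
m1,m2=d(595,338,22),d(595,214,22);m3=d(583,58,3);print('mark',m1,m2,m3, m2-m1)
print('knob depth top', d(150,465,None), 'knob top plane', d(147,465,48), 'base c', d(160,518,28))
print('saddle UL', d(97,208,34), 'LL side', d(115,400,28),'UR',d(288,195,34),'LR',d(293,405,34),'depths',d(270,370,None),d(250,220,None),d(130,380,None),d(180,235,None))
print('blocks low', d(120,515,28),d(198,512,28))
E
```

```text
[562.2 -14.8  22. ] [ 574.4 -353.4   22. ] 338.8197160733123 [583.6 -15.3  22. ] [ 595.9 -351.9   22. ] 336.8246576484566
yaw of -y 0.036015135001048186
yaw of -y 0.03652563758886459
depth [571.8 -65.9  21.7] [ 584.2 -305.5   22.2] [ 572.1 -196.    21.6]
mark [ 569.4 -230.5   22. ] [ 592.2 -229.7   22. ] [ 620.4 -228.5    3. ] [22.8  0.8  0. ]
knob depth top [ 549.3 -148.4   47.6] knob top plane [ 549.3 -147.9   48. ] base c [ 535.9 -148.1   28. ]
saddle UL [ 593.7 -138.7   34. ] LL side [ 558.3 -140.2   28. ] UR [ 596.  -173.1   34. ] LR [ 558.3 -173.8   34. ] depths [ 563.8 -169.3   26.9] [ 591.3 -165.8   26.6] [ 562.  -143.1   27.9] [ 589.2 -153.9   38.2]
blocks low [ 536.5 -140.5   28. ] [ 537.1 -155.4   28. ]
```

```bash
python3 -c "
from h import *
print(rel([548.5,-148.1,70],-1.535))"
```

```text
[array([-42.1, 189.3,  18.7]), array([ 0.1, -2.1, -0.1])]
```

```bash
python3 -m handwheel '[[[-42,189,19,0,-2,0,1],[-42,189,19,0,-2,0,1],[-42,189,19,0,-2,0,1],[-42,189,19,0,-2,0,1],[-42,189,19,0,-2,0,1]]]' ; python3 -m handwheel '[[[0,0,0,0,0,0,1]]]'; python3 -c "
from h import *
print(rel([548.5,-148.1,40],-1.535))
shot('wrist','w2');crop('w2',220,60,420,260,3,'w2c')"
```

```text
clock: 1.88
eef_pos: [546.9, -148.3, 66.9]
eef_rot: [-1.575, 0.002, -1.539]
wrist_force: [0.6, 0.3, 0.3]
finger_gap: 93.9
clock: 1.97
eef_pos: [544.0, -147.7, 62.0]
eef_rot: [-1.582, 0.005, -1.54]
wrist_force: [-0.2, -0.3, -0.6]
finger_gap: 94.1
[array([ 0.7, 21.9,  4.7]), array([ 0.7, -0.3, -0.3])]
```

View pics/w2.png

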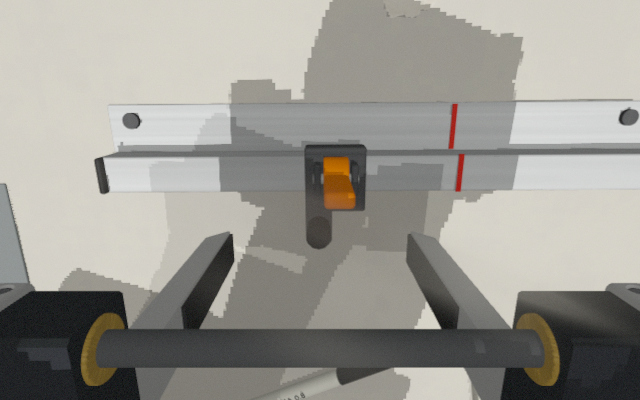

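```bash
python3 -c "
from h import *
print(px('w2',318,231,48),px('w2',318,230), px('w2',463,155,22),px('w2',459,190,22))
print(px('w2',306,200,28))"
python3 -m handwheel '[[[0,12,5,0.7,0,0,1],[0,22,5,0.7,0,0,1],[0,22,5,0.7,0,0,1],[0,22,5,0.7,0,0,1]]]'
```

```text
[ 551.9 -145.9   48. ] [ 552.1 -145.9   47. ] [ 592.4 -230.    22. ] [ 571.  -230.7   22. ]
[ 563.5 -138.2   28. ]
clock: 2.35
eef_pos: [549.5, -149.1, 43.5]
eef_rot: [-1.567, 0.004, -1.541]
wrist_force: [-0.2, 0.2, -0.2]
finger_gap: 94.2
```

```bash

python3 -m handwheel '[[[-1,4.5,0,0,0,0,0],[-1,4.5,0,0,0,0,-1],[-1,4.5,0,0,0,0,-1],[-1,4.5,0,0,0,0,-1],[-1,4.5,0,0,0,0,-1]]]' 40
python3 -m handwheel '[[[0,0,0,0,0,0,-1],[0,0,0,0,0,0,-1],[0,0,0,0,0,0,-1],[0,0,0,0,0,0,-1],[0,0,0,0,0,0,-1]]]' 40
python3 -c "
from h import *
shot('wrist','w3')
T=pose();print(T[:3,3])
ry=np.array([-.036,.9994,0]);print('knob along rail',T[:3,3]@ry,'mark',np.array([570,-230.4,22])@ry)"
```

```text
clock: 2.77
eef_pos: [549.6, -148.0, 39.3]
eef_rot: [-1.567, 0.004, -1.541]
wrist_force: [-0.3, 0.3, -0.2]
finger_gap: 64.1
clock: 3.18
eef_pos: [549.6, -148.0, 39.3]
eef_rot: [-1.567, 0.004, -1.541]
wrist_force: [0.1, 0.1, -0.1]
finger_gap: 30.5
[ 549.5589508  -148.05030509   39.26625276]
knob along rail -167.7455971317207 mark -250.78176
```

View pics/w3.png

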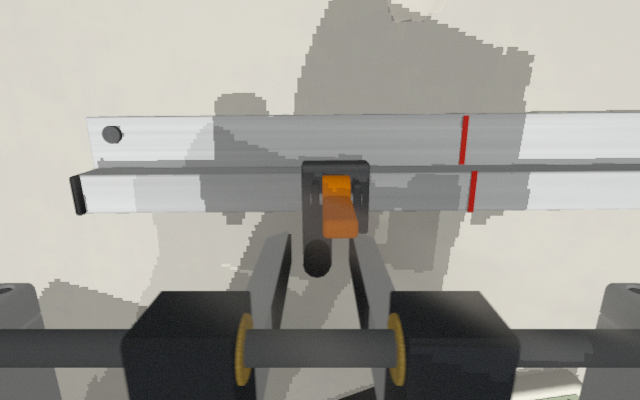

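```bash

python3 -m handwheel '[[[0,0,0,0,0,0,-1],[0,0,0,0,0,0,-1],[0,0,0,0,0,0,-1],[0,0,0,0,0,0,-1],[0,0,0,0,0,0,-1]]]' 40
python3 -c "
from h import *
shot('wrist','w4')
T=pose();print(T[:3,3])
ry=np.array([-.036,.9994,0]);print('knob along rail',T[:3,3]@ry,'mark',np.array([570,-230.4,22])@ry)
crop('w4',240,140,500,280,3,'w4c')"
```

```text
clock: 3.65
eef_pos: [549.5, -147.2, 39.2]
eef_rot: [-1.568, 0.005, -1.54]
wrist_force: [-0.4, 5.1, 1.5]
finger_gap: 12.8
[ 549.52358675 -147.25958894   39.22512859]
knob along rail -166.9540823135212 mark -250.78176
```

View pics/w4c.png

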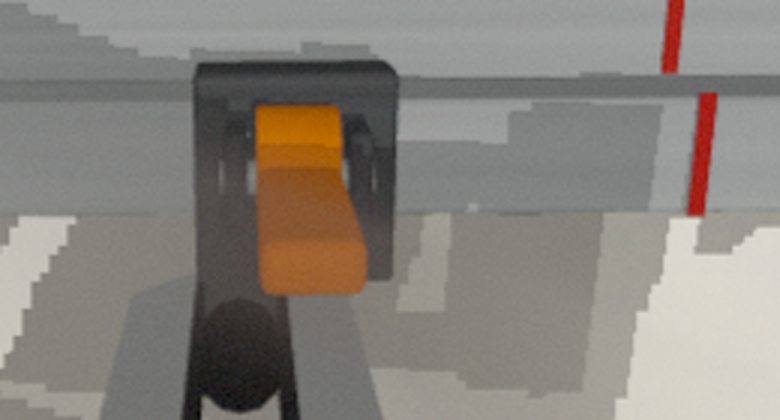

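```bash

python3 -m handwheel '[[[30,0,0.2,0,0,0,-1],[60,0,0.3,0,0,0,-1],[90,0,0.5,0,0,0,-1],[90,0,0.5,0,0,0,-1],[90,0,0.5,0,0,0,-1]]]' 40
python3 -m handwheel '[[[0,0,0,0,0,0,-1],[0,0,0,0,0,0,-1]]]' 40
python3 -c "
from h import *
shot('wrist','w5')
T=pose();print(T[:3,3])
ry=np.array([-.036,.9994,0]);print('knob along rail',T[:3,3]@ry,'mark',np.array([570,-230.4,22])@ry)
crop('w5',240,140,440,280,4,'w5c')"
```

```text
clock: 4.12
eef_pos: [553.1, -239.9, 39.3]
eef_rot: [-1.566, 0.001, -1.542]
wrist_force: [1.4, -14.1, -0.1]
finger_gap: 13.1
clock: 4.28
eef_pos: [553.1, -240.0, 39.3]
eef_rot: [-1.565, 0.001, -1.542]
wrist_force: [0.6, -3.3, -1.3]
finger_gap: 13.3
[ 553.09201953 -239.96947731   39.24160679]
knob along rail -259.73680832929205 mark -250.78176
```

View pics/w5c.png

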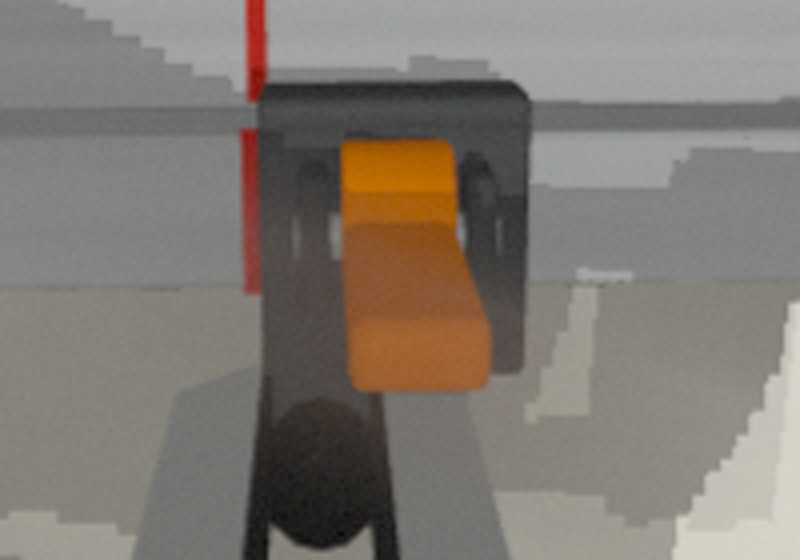

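```bash

python3 -c "
from h import *
crop('w5',285,135,345,240,7.5,'w5d')
img=load('w5')[0].astype(int)
for v in (155,160,180,190,200,205): print(v,[tuple(img[v,u]) for u in range(299,309)])
"
```

```text
155 [(np.int64(160), np.int64(160), np.int64(160)), (np.int64(161), np.int64(163), np.int64(162)), (np.int64(167), np.int64(117), np.int64(117)), (np.int64(171), np.int64(56), np.int64(49)), (np.int64(171), np.int64(40), np.int64(30)), (np.int64(173), np.int64(43), np.int64(37)), (np.int64(172), np.int64(41), np.int64(34)), (np.int64(166), np.int64(91), np.int64(88)), (np.int64(165), np.int64(151), np.int64(150)), (np.int64(161), np.int64(162), np.int64(163))]
160 [(np.int64(158), np.int64(160), np.int64(159)), (np.int64(160), np.int64(161), np.int64(161)), (np.int64(154), np.int64(120), np.int64(120)), (np.int64(143), np.int64(58), np.int64(57)), (np.int64(137), np.int64(18), np.int64(15)), (np.int64(140), np.int64(33), np.int64(27)), (np.int64(133), np.int64(30), np.int64(25)), (np.int64(127), np.int64(67), np.int64(64)), (np.int64(111), np.int64(99), np.int64(97)), (np.int64(100), np.int64(102), np.int64(103))]
180 [(np.int64(131), np.int64(130), np.int64(129)), (np.int64(137), np.int64(89), np.int64(88)), (np.int64(139), np.int64(41), np.int64(36)), (np.int64(137), np.int64(43), 
[... 942 characters left out ...]
nt64(63), np.int64(57)), (np.int64(119), np.int64(69), np.int64(65)), (np.int64(91), np.int64(73), np.int64(70)), (np.int64(79), np.int64(73), np.int64(71)), (np.int64(86), np.int64(79), np.int64(75)), (np.int64(84), np.int64(78), np.int64(78))]
205 [(np.int64(129), np.int64(128), np.int64(128)), (np.int64(131), np.int64(117), np.int64(115)), (np.int64(135), np.int64(84), np.int64(81)), (np.int64(134), np.int64(61), np.int64(57)), (np.int64(136), np.int64(67), np.int64(60)), (np.int64(125), np.int64(65), np.int64(63)), (np.int64(98), np.int64(74), np.int64(71)), (np.int64(83), np.int64(76), np.int64(75)), (np.int64(78), np.int64(74), np.int64(72)), (np.int64(83), np.int64(77), np.int64(73))]
```

View pics/w5d.png

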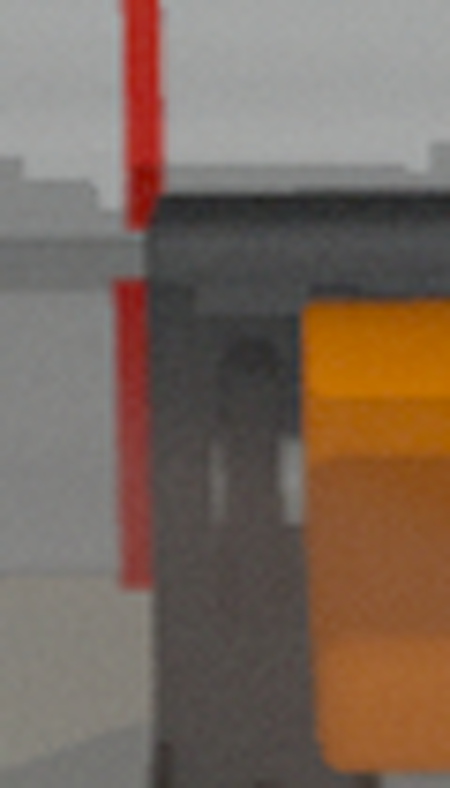

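```bash

python3 -m handwheel '[[[-1.5,0,0,0,0,0,-1],[-1.5,0,0,0,0,0,-1],[-1.5,0,0,0,0,0,-1]]]' 40
python3 -c "
from h import *
T=pose();print(T[:3,3])
ry=np.array([-.036,.9994,0]);print('knob along rail',T[:3,3]@ry)"
```

```text
clock: 4.58
eef_pos: [553.1, -239.4, 39.3]
eef_rot: [-1.565, -0.001, -1.542]
wrist_force: [0.0, -10.8, -3.6]
finger_gap: 13.0
[ 553.11377695 -239.42805375   39.31554871]
knob along rail -259.1964928891317
```

```bash

python3 -m handwheel '[[[-1.5,0,0,0,0,0,-1],[-1.5,0,0,0,0,0,-1],[-1.5,0,0,0,0,0,-1]]]' 40
python3 -c "
from h import *
T=pose();print(T[:3,3])
ry=np.array([-.036,.9994,0]);print('knob along rail',T[:3,3]@ry)
shot('wrist','w6')
img=load('w6')[0].astype(int)
for v in (155,180,185,190,195): print(v,[int(img[v,u,0]) for u in range(297,309)],[int(img[v,u,1]) for u in range(297,309)])
"
```

```text
clock: 4.83
eef_pos: [553.1, -239.2, 39.3]
eef_rot: [-1.564, -0.004, -1.542]
wrist_force: [1.8, -12.8, -3.1]
finger_gap: 12.9
[ 553.07688333 -239.19631235   39.33580329]
knob along rail -258.9635623578313
155 [161, 163, 162, 163, 162, 165, 169, 170, 171, 170, 160, 158] [162, 162, 164, 164, 163, 133, 71, 37, 40, 38, 63, 143]
180 [131, 129, 128, 128, 132, 135, 137, 113, 76, 65, 62, 60] [130, 129, 127, 129, 103, 58, 37, 38, 56, 66, 61, 60]
185 [128, 131, 129, 131, 135, 135, 137, 113, 78, 66, 65, 68] [131, 130, 130, 132, 109, 63, 47, 50, 62, 65, 63, 67]
190 [133, 130, 132, 129, 135, 135, 136, 115, 80, 71, 72, 76] [131, 128, 132, 129, 107, 69, 54, 55, 60, 66, 70, 71]
195 [130, 129, 132, 129, 131, 137, 137, 125, 92, 75, 82, 79] [130, 128, 131, 129, 117, 85, 65, 61, 70, 71, 75, 74]
```

```bash

python3 -c "
from h import *
v=182
a=px('w6',301.45,v,22);f=px('w6',304.4,v,27.3);f2=px('w6',304.4,v,26)
ry=np.array([-.036,.9994,0])
print(a,f,(a@ry-1.5),f@ry,f2@ry, load('w6')[1][182,306],px('w6',307,182))
a=px('w5',300.1,v,22);f=px('w5',304.05,v,27.3);print(a@ry-1.5,f@ry)
"
```

```text
[ 587.8 -227.9   22. ] [ 589.1 -229.7   27.3] -250.42406 -250.76977999999997 -250.65903999999998 186.51474 [ 589.1 -231.    27.3]
-250.42406 -251.26948
```

```bash

python3 -m handwheel '[[[-1.7,0,0,0,0,0,-1],[-1.7,0,0,0,0,0,-1],[-1.7,0,0,0,0,0,-1]]]' 40
python3 -c "
from h import *
shot('wrist','w7')
img=load('w7')[0].astype(int)
for v in (180,185,190,195): print(v,[int(img[v,u,0]) for u in range(297,309)],[int(img[v,u,1]) for u in range(297,309)])
"
```

```text
clock: 5.13
eef_pos: [553.1, -238.8, 39.3]
eef_rot: [-1.564, -0.007, -1.541]
wrist_force: [1.6, -13.3, -4.2]
finger_gap: 12.9
180 [129, 129, 129, 131, 127, 134, 138, 105, 63, 58, 65, 62] [129, 131, 130, 130, 128, 84, 40, 50, 55, 59, 64, 63]
185 [130, 131, 131, 129, 130, 133, 135, 113, 76, 64, 68, 66] [131, 130, 130, 131, 129, 88, 42, 49, 59, 61, 66, 66]
190 [132, 132, 131, 129, 130, 134, 135, 118, 82, 72, 73, 73] [131, 131, 132, 128, 129, 97, 58, 62, 65, 67, 71, 71]
195 [129, 128, 130, 131, 128, 133, 137, 124, 91, 80, 83, 79] [129, 128, 130, 130, 126, 97, 68, 62, 66, 74, 77, 67]
```

```bash

python3 -m handwheel '[[[0.3,0,0,0,0,0,-1],[0.3,0,0,0,0,0,-1]]]' 40
python3 -m handwheel '[[[0,0,0,0,0,0,0],[0,0,0,0,0,0,0],[0,0,0,0,0,0,0],[0,0,0,0,0,0,0]]]' 40
python3 -c "
from h import *
shot('wrist','w8')
img=load('w8')[0].astype(int)
for v in (180,185,190,195): print(v,[int(img[v,u,0]) for u in range(297,309)],[int(img[v,u,1]) for u in range(297,309)])
crop('w8',240,140,440,280,4,'w8c')
print(pose()[:3,3])
"
```

```text
clock: 5.35
eef_pos: [553.0, -239.0, 39.3]
eef_rot: [-1.564, -0.007, -1.541]
wrist_force: [1.9, -2.7, -1.5]
finger_gap: 13.2
clock: 5.68
eef_pos: [553.1, -238.7, 39.3]
eef_rot: [-1.564, -0.007, -1.541]
wrist_force: [0.1, 1.0, 0.7]
finger_gap: 36.4
180 [131, 129, 129, 129, 128, 134, 136, 114, 75, 59, 68, 64] [131, 130, 130, 129, 127, 94, 45, 43, 56, 59, 68, 62]
185 [131, 130, 129, 131, 131, 134, 138, 126, 86, 63, 66, 69] [131, 131, 131, 132, 131, 95, 56, 50, 58, 62, 64, 66]
190 [131, 132, 132, 130, 131, 132, 137, 126, 88, 69, 74, 73] [132, 130, 132, 130, 131, 105, 70, 58, 63, 65, 70, 69]
195 [128, 129, 129, 129, 127, 133, 135, 132, 99, 80, 77, 78] [128, 129, 129, 129, 126, 107, 74, 59, 67, 73, 73, 71]
[ 553.09298689 -238.77504897   39.29248493]
```

View pics/w8c.png

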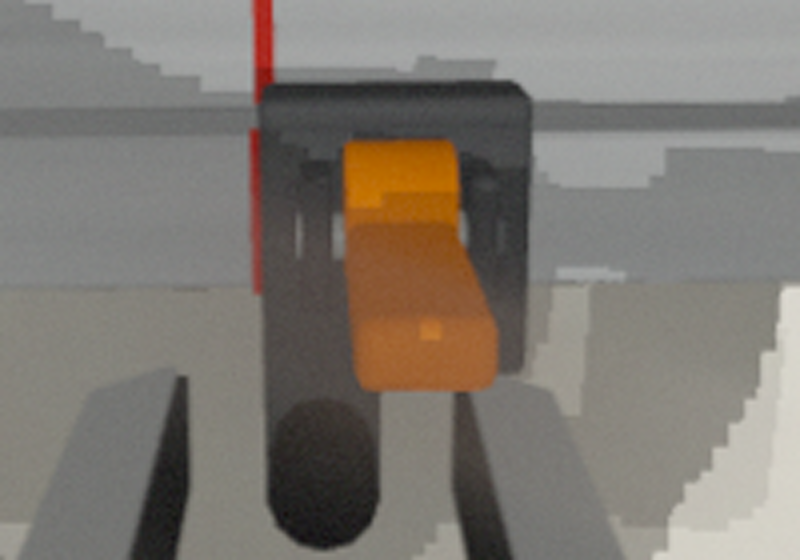

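```bash

python3 -m handwheel '[[[0,-35,0,0,0,0,0],[0,-75,0,0,0,0,-1],[9,-75,0,0,0,0,-1],[9,-75,0,0,0,0,-1],[9,-75,0,0,0,0,-1]]]' 40
python3 -m handwheel '[[[0,0,0,0,0,0,-1],[0,0,0,0,0,0,-1]]]' 40
python3 -c "
from h import *
print(rel([552,-248,72],-1.535),rel([601,-248,70],-1.535))
"
```

```text
clock: 6.15
eef_pos: [552.5, -247.3, 113.8]
eef_rot: [-1.564, -0.007, -1.542]
wrist_force: [0.2, -0.3, -0.9]
finger_gap: 23.5
clock: 6.32
eef_pos: [552.0, -246.7, 112.4]
eef_rot: [-1.566, -0.005, -1.541]
wrist_force: [0.9, -0.0, 0.2]
finger_gap: 10.3
[array([ 1. , 40.5, -0.2]), array([-0.3, -0.4,  0.3])] [array([ 2.5, 42.7, 48.8]), array([-0.3, -0.4,  0.3])]
```

```bash

python3 -m handwheel '[[[1,20,0,0,0,0,-1],[1,40,0,0,0,0,-1],[1,41,0,0,0,0,-1],[1,41,12,0,0,0,-1],[1,41,24,0,0,0,-1]]]' 20
python3 -c "
from h import *
print(rel([601,-248,70],-1.535))
shot('wrist','w9')
"
```

```text
clock: 6.73
eef_pos: [576.0, -247.1, 71.4]
eef_rot: [-1.568, -0.005, -1.542]
wrist_force: [-0.7, 0.6, -1.2]
finger_gap: 0.5
[array([ 1.6,  1.5, 24.9]), array([-0.2, -0.4,  0.3])]
```

View pics/w9.png

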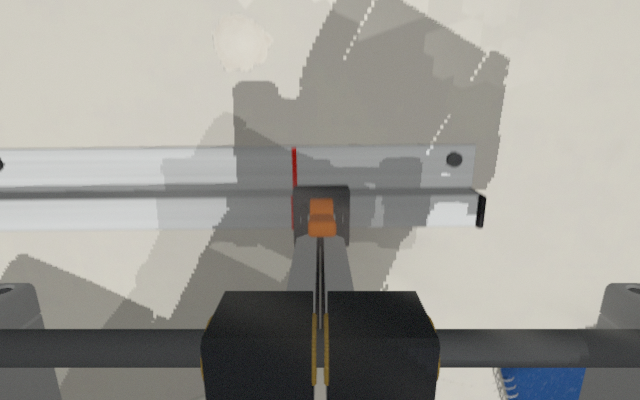

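The lever is ahead of and in line with the closed fingers at (321,215) and already starting to lean away.

```bash

python3 -m handwheel '[[[1,1,12,0,0,0,-1],[1,3,25,0,0,0,-1],[1,7,37,0,0,0,-1],[1,14,40,0,0,0,-1],[1,22,40,0,0,0,-1]]]' 20
python3 -c "
from h import *
print(rel([616,-248,46],-1.535))
shot('wrist','w10')
"
```

```text
clock: 7.2
eef_pos: [618.4, -246.7, 49.9]
eef_rot: [-1.565, -0.006, -1.541]
wrist_force: [1.1, -0.2, 1.1]
finger_gap: 0.4
[array([ 1.2,  3.9, -2.5]), array([-0.3, -0.3,  0.3])]
```

View pics/w10.png

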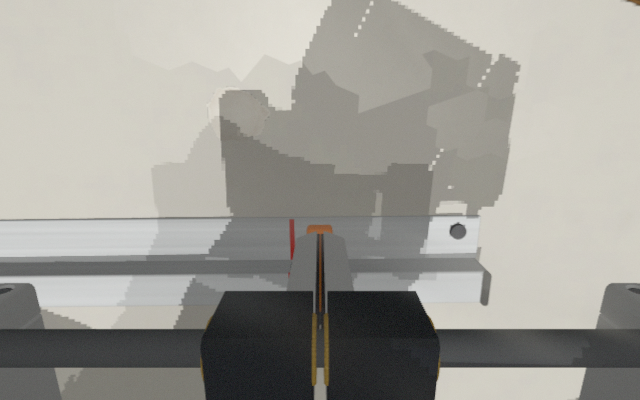

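Lever tip shows beyond the fingers at (320,228). Press on down until force rises.

```bash

python3 -m handwheel '[[[0,3,0,0,0,0,-1],[0,6,0,0,0,0,-1],[0,8,0,0,0,0,-1],[0,8,0,0,0,0,-1]]]' 20
python3 -m handwheel '[[[0,2,0,0,0,0,-1],[0,4,0,0,0,0,-1],[0,4,0,0,0,0,-1]]]' 20
```

```text
clock: 7.58
eef_pos: [619.0, -247.2, 46.2]
eef_rot: [-1.561, -0.007, -1.541]
wrist_force: [-14.1, 9.7, 46.0]
finger_gap: 0.5
clock: 7.83
eef_pos: [619.5, -247.6, 46.6]
eef_rot: [-1.558, -0.009, -1.541]
wrist_force: [-12.7, 8.3, 38.5]
finger_gap: 0.3
```

```bash

python3 -m handwheel '[[[0,-20,0,0,0,0,-1],[0,-60,0,0,0,0,-1],[0,-100,-40,0,0,0,0],[0,-140,-80,0,0,0,0],[0,-140,-80,0,0,0,0]]]' 20
python3 -m handwheel '[[[0,0,0,0,0,0,0],[0,0,0,0,0,0,0]]]' 20
python3 -c "
from h import *
shot('wrist','w11');crop('w11',250,60,410,180,5,'w11c');print(pose()[:3,3])
"
```

```text
clock: 8.25
eef_pos: [535.3, -248.8, 187.5]
eef_rot: [-1.557, -0.009, -1.541]
wrist_force: [1.0, 0.1, 1.2]
finger_gap: 17.1
clock: 8.42
eef_pos: [534.5, -249.1, 188.6]
eef_rot: [-1.555, -0.01, -1.542]
wrist_force: [1.6, -0.5, -0.2]
finger_gap: 30.2
[ 534.93044291 -248.80232409  187.04779483]
```

View pics/w11c.png

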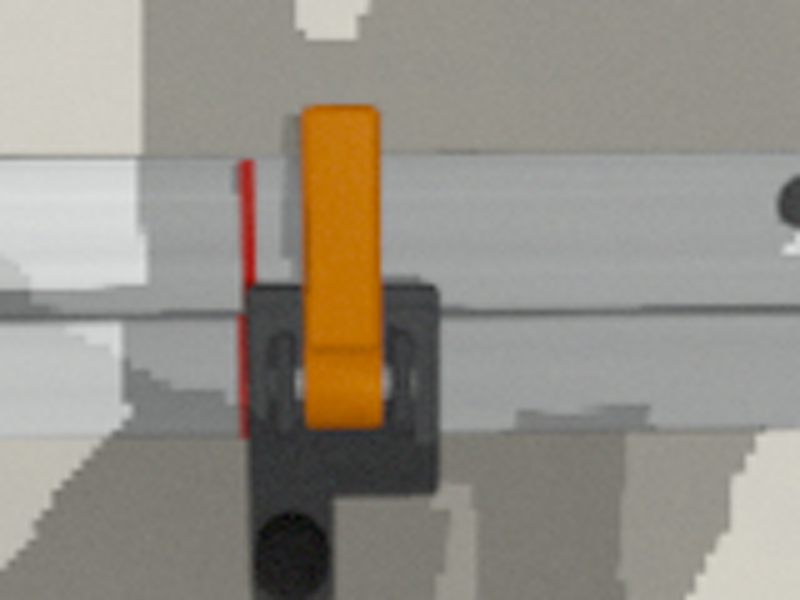

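```bash
python3 -m handwheel '[[[0,-90,0,0,0,0,1],[-200,-140,-60,0,0,0,1],[-400,-140,-60,0,0,0,1],[-500,-140,-60,0,0,0,1],[-500,-140,-60,0,0,0,1]]]' 20;  python3 -c "
from h import *
print(rel([470,240,330],-1.53))"
```

```text
clock: 8.88
eef_pos: [504.3, -88.9, 266.1]
eef_rot: [-1.56, -0.008, -1.542]
wrist_force: [1.6, 0.3, 0.6]
finger_gap: 67.7
[array([-329.2,  -66.9,  -24.1]), array([-0.6, -0.7,  0.5])]
```

```bash
python3 -m handwheel '[[[-329,-67,-24,-0.6,-0.7,0.5,1],[-329,-67,-24,-0.6,-0.7,0.5,1],[-329,-67,-24,-0.6,-0.7,0.5,1],[-329,-67,-24,-0.6,-0.7,0.5,1],[-329,-67,-24,-0.6,-0.7,0.5,1]]]' 20;  python3 -c "
from h import *
print(rel([470,240,330],-1.53))"
```

```text
clock: 9.3
eef_pos: [483.0, 115.4, 304.6]
eef_rot: [-1.573, 0.0, -1.53]
wrist_force: [-0.1, -0.1, 0.9]
finger_gap: 93.5
[array([-125.1,  -25.3,   -7.9]), array([ 0.1,  0. , -0. ])]
```

```bash
python3 -m handwheel '[[[-125,-25,-8,0,0,0,1],[-125,-25,-8,0,0,0,1],[-125,-25,-8,0,0,0,1],[-125,-25,-8,0,0,0,1],[-125,-25,-8,0,0,0,1]]]' 20;  python3 -c "
from h import *
shot('wrist','w12');shot('scene','s12');print(pose()[:3,3]); crop('s12',180,150,400,310,3.6,'s12c')"
```

```text
clock: 9.72
eef_pos: [469.7, 242.3, 327.7]
eef_rot: [-1.576, -0.001, -1.526]
wrist_force: [0.6, -0.5, -0.8]
finger_gap: 94.4
[470.13661777 239.62113164 327.95056159]
```

View pics/w12.png

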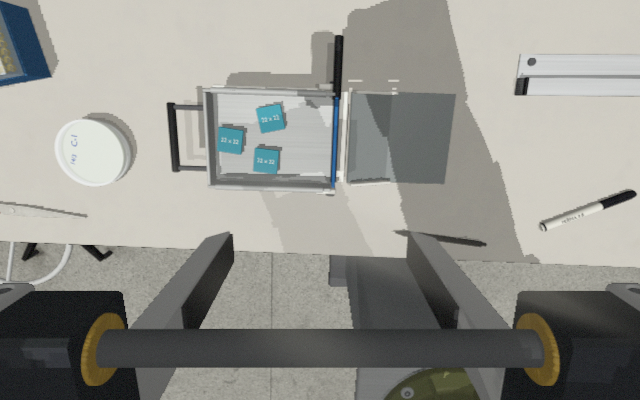

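View pics/s12c.png

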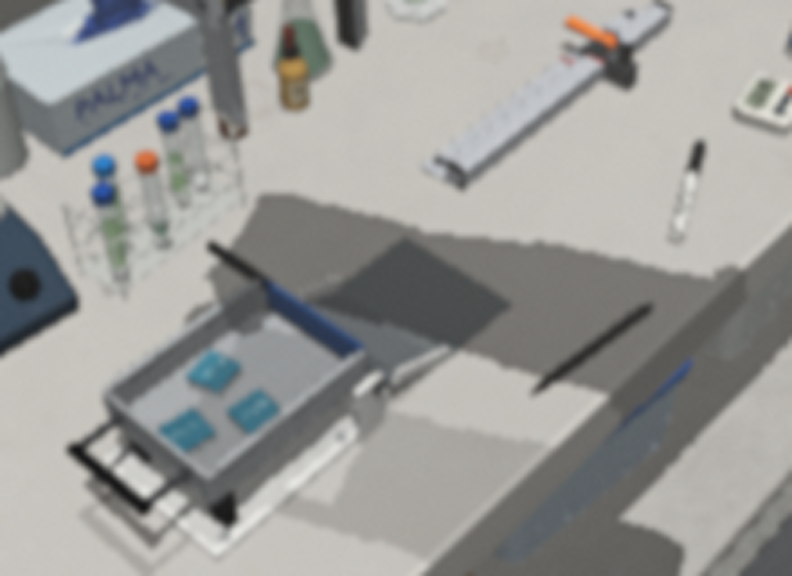

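```bash
python3 - <<'E'
from h import *
crop('w12',155,25,355,200,4,'w12a'); crop('w12',310,25,470,200,4.5,'w12b')
E
```

```text
(no output)
```

View pics/w12a.png

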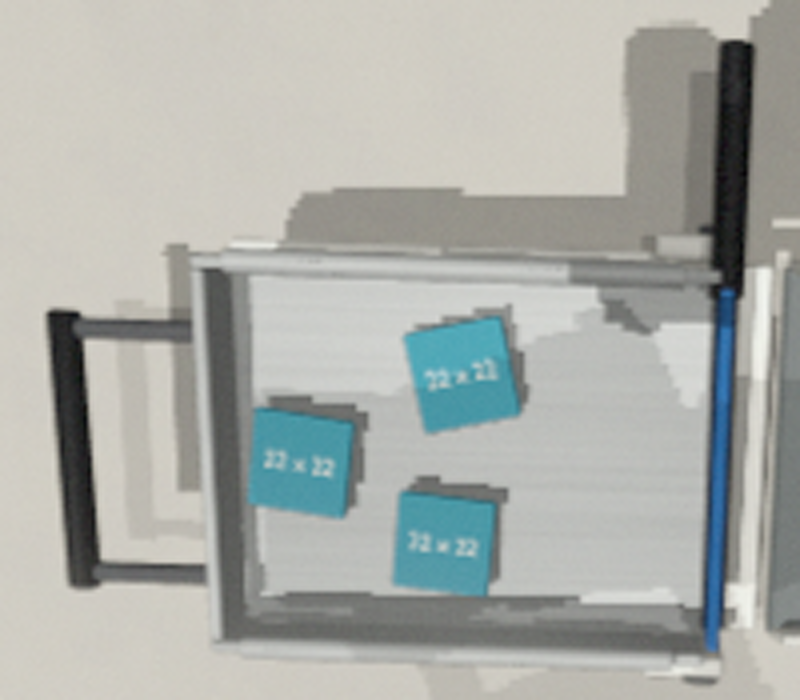

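View pics/w12b.png

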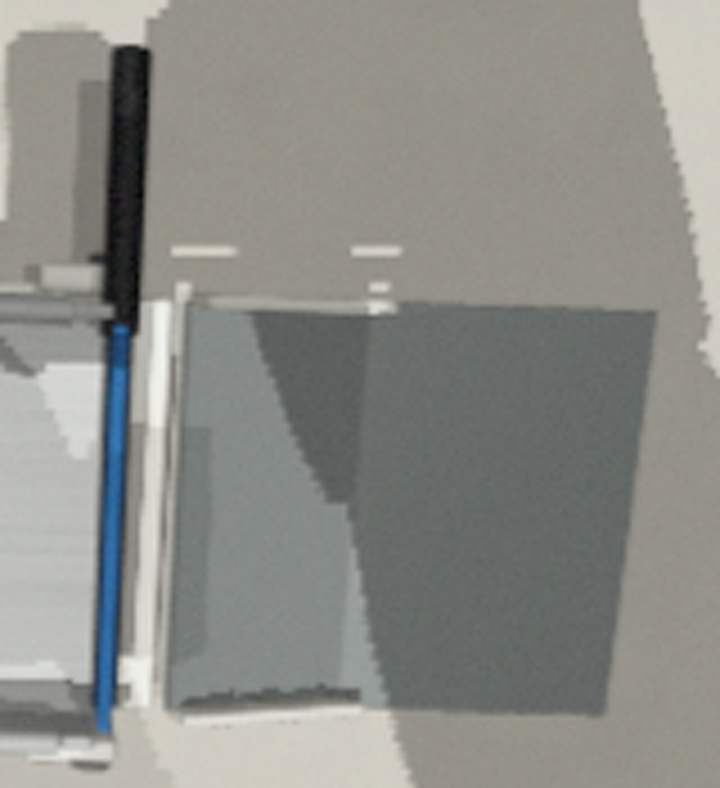

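```bash
python3 - <<'E'
from h import *
c=lambda u,v,z=None: px('w12',155+u/4,25+v/4,z)
print('gatebar ends',c(736,45,74),c(731,285,74),'depth',c(735,100),c(733,200))
print('handle',c(62,312,70),c(82,583,70),'depth',c(66,400),c(74,500))
print('tray outer corners z80',c(192,258,80),c(215,645,80),c(718,660,80),c(725,285,80))
print('gate blue ends z80',c(728,290,80),c(712,648,80),c(720,450))
for n,u,v in [('A',462,375),('B',300,462),('C',445,543)]: print(n,c(u,v,62.6),c(u,v))
b=lambda u,v,z=None: px('w12',310+u/4.5,25+v/4.5,z)
print('chute top edge',b(187,300,24),b(165,705,24),b(187,350),'sheet end',b(655,312,2),b(605,715,2),b(600,600))
E
```

```text
gatebar ends [612.7 228.   74. ] [549.6 225.7  74. ] depth [598.2 227.7  78.6] [572.3 226.7  78.8]
handle [533.4 418.7  70. ] [453.3 418.2  70. ] depth [508.7 417.5  74.3] [479.2 417.7  73. ]
tray outer corners z80 [550.1 377.3  80. ] [438.3 375.4  80. ] [440.4 223.5  80. ] [549.5 227.7  80. ]
gate blue ends z80 [548.2 226.7  80. ] [444.  225.5  80. ] [503.2 226.4  78.8]
A [520.2 303.8  62.6] [520.1 303.8  62.2]
B [492.1 352.7  62.6] [492.  353.   61.4]
C [469.3 308.7  62.6] [468.6 309.2  59.2]
chute top edge [556. 206.  24.] [438.2 204.5  24. ] [542.3 205.   23.2] sheet end [559.1  65.2   2. ] [436.   62.7   2. ] [472.6  69.4   1.9]
```

```bash
python3 -c "
from h import *
print(rel([591.5,227,115],-1.559))"
```

```text
[array([ 17.4, 212.4, 121.7]), array([0.3, 1.7, 0.1])]
```

```bash
python3 -m handwheel '[[[17,212,122,0.3,1.7,0,0],[17,212,122,0.3,1.7,0,0],[17,212,122,0.3,1.7,0,0],[17,212,122,0.3,1.7,0,0],[17,212,122,0.3,1.7,0,0]]]' 10;  python3 -m handwheel '[[[0,10,0,0,0,0,0],[0,10,0,0,0,0,0],[0,10,0,0,0,0,0]]]'; python3 -c "
from h import *
shot('wrist','w13')
print(rel([591.5,227,67],-1.559))"
```

```text
clock: 10.23
eef_pos: [573.8, 227.1, 146.2]
eef_rot: [-1.571, -0.002, -1.561]
wrist_force: [0.8, 0.2, 0.8]
finger_gap: 64.6
clock: 10.48
eef_pos: [573.7, 226.1, 136.6]
eef_rot: [-1.572, -0.002, -1.562]
wrist_force: [-0.0, 0.3, 1.5]
finger_gap: 47.6
[array([-0.2, 71.1, 17.4]), array([-0.1, -0.2,  0.1])]
```

View pics/w13.png

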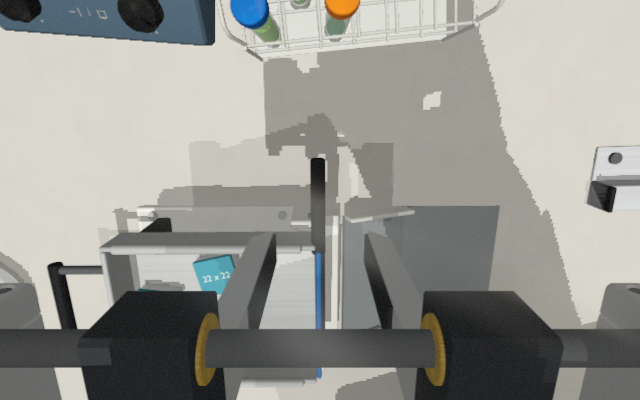

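```bash
python3 -c "
from h import *
print(px('w13',318,185),px('w13',318,215),px('w13',317.5,162,74),px('w13',318,240,74))
print('tubes',px('w13',250,10),px('w13',342,6),px('w13',460,50),px('w13',300,4))"
```

```text
[597.  227.8  78.2] [576.3 227.7  78.6] [611.6 228.3  74. ] [556.3 227.6  74. ]
tubes [694.9 262.8 107.5] [697.  216.3 108. ] [690.2 114.4  -1.6] [716.1 241.5  26.7]
```

```bash
python3 -m handwheel '[[[-0.5,20,17,0,0,0,0],[-0.5,50,17,0,0,0,0],[-0.5,71,17,0,0,0,0],[-0.5,71,17,0,0,0,0],[-0.5,71,17,0,0,0,-1]]]' 12;  python3 -m handwheel '[[[0,0,0,0,0,0,-1],[0,0,0,0,0,0,-1],[0,0,0,0,0,0,-1],[0,0,0,0,0,0,-1],[0,0,0,0,0,0,-1]]]' 12; python3 -m handwheel '[[[0,0,0,0,0,0,-1],[0,0,0,0,0,0,-1]]]' 12
```

```text
clock: 10.95
eef_pos: [591.3, 227.5, 69.1]
eef_rot: [-1.568, -0.001, -1.561]
wrist_force: [0.3, 0.2, 0.1]
finger_gap: 43.1
clock: 11.37
eef_pos: [591.5, 227.6, 69.7]
eef_rot: [-1.567, -0.0, -1.561]
wrist_force: [-1.4, -0.3, -0.4]
finger_gap: 10.5
clock: 11.53
eef_pos: [591.5, 227.6, 69.7]
eef_rot: [-1.567, -0.0, -1.561]
wrist_force: [0.6, 0.0, -1.2]
finger_gap: 9.6
```

```bash
python3 -m handwheel '[[[4.5,0.6,0,0,0,0,-1],[8.1,2.1,0,0,0,0,-1],[11.8,4.2,0,0,0,0,-1],[15,6.9,0,0,0,0,-1],[15,6.9,0,0,0,0,-1]]]' 12; python3 -c "
from h import *
print(rel([591.5,227.6-19.8,69.7-13.7],-1.559),rel([591.5,227.6-22,69.7-21.8],-1.559),rel([591.5,227.6-22,69.7-26],-1.559))"
```

```text
clock: 11.95
eef_pos: [591.8, 212.3, 62.8]
eef_rot: [-1.567, 0.0, -1.562]
wrist_force: [0.4, 2.3, 0.9]
finger_gap: 9.5
[array([ 4.5,  6.8, -0.4]), array([-0.2, -0.1, -0. ])] [array([ 6.7, 14.9, -0.5]), array([-0.2, -0.1, -0. ])] [array([ 6.7, 19.1, -0.5]), array([-0.2, -0.1, -0. ])]
```

```bash
python3 -m handwheel '[[[2.5,3.2,0,0,0,0,-1],[4.6,6.8,0,0,0,0,-1],[6,11,0,0,0,0,-1],[6.8,15,0,0,0,0,-1],[6.8,19.5,0,0,0,0,-1]]]' 12;  python3 -m handwheel '[[[0,1.5,0,0,0,0,-1],[0,1.5,0,0,0,0,-1],[0,1.5,0,0,0,0,-1]]]'
```

```text
clock: 12.37
eef_pos: [592.1, 205.4, 43.2]
eef_rot: [-1.566, 0.0, -1.562]
wrist_force: [-1.5, 2.7, 5.4]
finger_gap: 9.4
clock: 12.62
eef_pos: [592.0, 205.4, 41.3]
eef_rot: [-1.567, 0.0, -1.562]
wrist_force: [0.3, 5.3, -0.5]
finger_gap: 9.7
```

```bash
python3 -m handwheel '[[[0,0,0,0,0,0,0],[0,0,0,0,0,0,0],[0,0,0,0,0,0,0],[0,0,0,0,0,0,0]]]' 12;  python3 -m handwheel '[[[0,-40,0,0,0,0,0],[0,-80,0,0,0,0,0],[0,-110,0,0,0,0,0],[0,-110,0,0,0,0,0]]]'; python3 -c "
from h import *
shot('wrist','w14'); shot('scene','s14'); crop('s14',180,200,360,310,4.4,'s14c'); print(pose()[:3,3])"
```

```text
clock: 12.95
eef_pos: [592.0, 205.1, 41.2]
eef_rot: [-1.567, -0.0, -1.562]
wrist_force: [-0.1, 0.4, -0.1]
finger_gap: 32.9
clock: 13.28
eef_pos: [593.8, 205.6, 158.3]
eef_rot: [-1.557, 0.002, -1.562]
wrist_force: [0.9, 0.1, 1.1]
finger_gap: 46.9
[591.8067106  205.03349748 152.05283781]
```

View pics/w14.png

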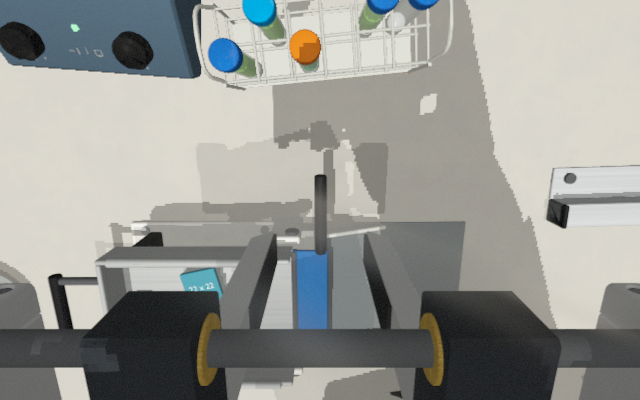

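View pics/s14c.png

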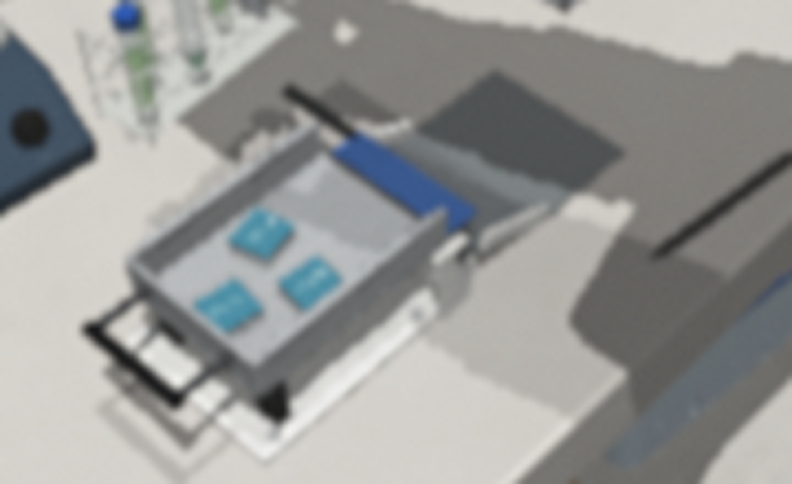

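```bash
python3 -c "
from h import *
for v in (185,200,220,240): print(px('w14',320,v))
for u in (300,306,312,318,324): print(px('w14',u,290))
print('floor',px('w14',280,290))
"
```

```text
[607.1 206.3  53.2]
[594.2 206.2  51.2]
[577.7 206.   52.6]
[560.1 205.9  52.3]
[511.8 223.   48.8]
[512.3 217.7  49.6]
[512.5 212.5  49.8]
[512.2 207.2  49.2]
[512.2 202.   49.2]
floor [512.2 240.3  49.9]
```

```bash
python3 -c "
from h import *
print(rel([493.5,418.5,130],-1.559))"
```

```text
[array([-214.3,   21.5,  -96.5]), array([-0.3, -0.2,  0. ])]
```

```bash
python3 -m handwheel '[[[-214,21,-96,0,0,0,-0.36],[-214,21,-96,0,0,0,-0.36],[-214,21,-96,0,0,0,-0.36],[-214,21,-96,0,0,0,-0.36],[-214,21,-96,0,0,0,-0.36]]]' 20; python3 -c "
from h import *
print(rel([493.5,418.5,130],-1.559))"
```

```text
clock: 13.8
eef_pos: [503.5, 394.8, 130.7]
eef_rot: [-1.567, -0.002, -1.562]
wrist_force: [1.4, 0.4, 0.3]
finger_gap: 30.1
[array([-23.7,   0.6,  -9.8]), array([-0.2, -0.2,  0.1])]
```

```bash
python3 -m handwheel '[[[-24,0.6,-10,0,0,0,-0.36],[-24,0.6,-10,0,0,0,-0.36],[-24,0.6,-10,0,0,0,-0.36]]]' 20; python3 -c "
from h import *
shot('wrist','w15');print(rel([493.5,418.5,66],-1.559))"
```

```text
clock: 14.05
eef_pos: [491.9, 419.3, 127.7]
eef_rot: [-1.57, -0.004, -1.56]
wrist_force: [-0.0, -0.5, 0.7]
finger_gap: 30.4
[array([-0.4, 62.3,  0.6]), array([-0.1, -0.1,  0.2])]
```

View pics/w15.png

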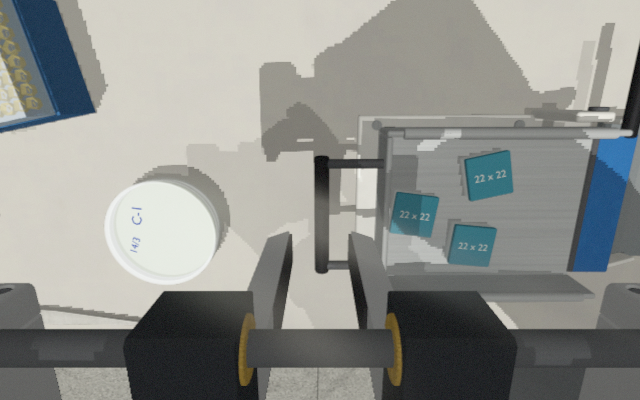

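```bash
python3 -c "
from h import *
print(px('w15',321.5,215,70),px('w15',321,215),px('w15',321.5,160,70),px('w15',321.5,269,70), px('w15',386,215,80),px('w15',384,215))"
```

```text
[494.7 418.5  70. ] [496.2 418.9  74.5] [532.  418.9  70. ] [454.7 418.   70. ] [498.4 377.1  80. ] [497.6 377.9  77.5]
```

```bash
python3 -m handwheel '[[[0,20,0.6,0,0,0,-0.36],[0,45,0.6,0,0,0,-0.36],[0,62,0.6,0,0,0,-0.36],[0,62,0.6,0,0,0,-0.36],[0,62,0.6,0,0,0,-1]]]' 20; python3 -m handwheel '[[[0,0,0,0,0,0,-1],[0,0,0,0,0,0,-1],[0,0,0,0,0,0,-1],[0,0,0,0,0,0,-1]]]'; python3 -c "
from h import *
T=pose();print(T[:3,3]); p0=T[:3,3]
np.save('p0.npy',p0)
y0,z0=190,20
for deg in range(5,45,5):
  f=np.radians(deg); dy=y0*np.cos(f)-z0*np.sin(f)-190; dz=y0*np.sin(f)+z0*np.cos(f)-20
  print(deg,round(-dy,1),round(-dz,1), (p0+[0,dy,dz]).round(1))"
```

```text
clock: 14.52
eef_pos: [493.9, 416.8, 65.7]
eef_rot: [-1.571, -0.005, -1.563]
wrist_force: [-0.0, -0.6, 1.4]
finger_gap: 26.3
clock: 14.85
eef_pos: [494.7, 418.2, 67.4]
eef_rot: [-1.568, -0.001, -1.563]
wrist_force: [3.0, 8.8, -1.3]
finger_gap: 9.5
[494.67547407 418.15830509  67.41607537]
5 2.5 -16.5 [494.7 415.7  83.9]
10 6.4 -32.7 [494.7 411.8 100.1]
15 11.7 -48.5 [494.7 406.5 115.9]
20 18.3 -63.8 [494.7 399.9 131.2]
25 26.3 -78.4 [494.7 391.9 145.8]
30 35.5 -92.3 [494.7 382.7 159.7]
35 45.8 -105.4 [494.7 372.3 172.8]
40 57.3 -117.5 [494.7 360.9 184.9]
```

```bash
python3 -m handwheel '[[[1.5,-10,0,0,0,0,-1],[3.5,-21,0,0,0,0,-1],[6.5,-33,0,0,0,0,-1],[9,-41,0,0,0,0,-1],[11.7,-48.5,0,0,0,0,-1]]]' 25; python3 -c "
from h import *
T=pose();shot('scene','s16');crop('s16',180,180,360,310,4.4,'s16c')
print((T[:3,3]-np.load('p0.npy')).round(1))"
```

```text
clock: 15.27
eef_pos: [494.8, 406.3, 117.4]
eef_rot: [-1.567, -0.0, -1.563]
wrist_force: [2.2, 1.8, -3.5]
finger_gap: 9.4
[  0.2 -11.9  50. ]
```

View pics/s16c.png

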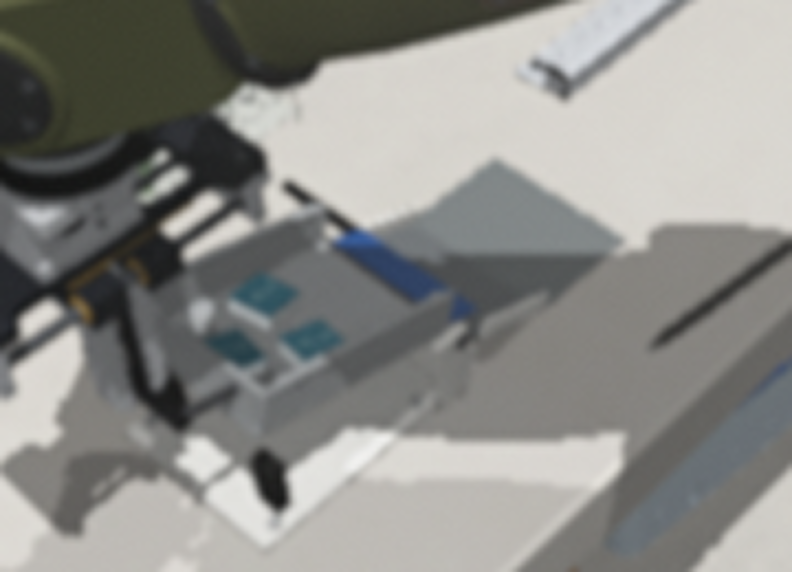

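```bash
python3 -m handwheel '[[[2.5,-6,0,0,0,0,-1],[5,-12,0,0,0,0,-1],[7.8,-18,0,0,0,0,-1],[11,-24,0,0,0,0,-1],[14.2,-29,0,0,0,0,-1]]]' 25; python3 -c "
from h import *
T=pose();shot('scene','s17');crop('s17',180,180,360,310,4.4,'s17c')
print((T[:3,3]-np.load('p0.npy')).round(1))"
```

```text
clock: 15.73
eef_pos: [495.0, 391.5, 148.2]
eef_rot: [-1.566, 0.0, -1.563]
wrist_force: [2.6, 2.7, -1.9]
finger_gap: 9.2
[  0.3 -26.6  80.8]
```

View pics/s17c.png

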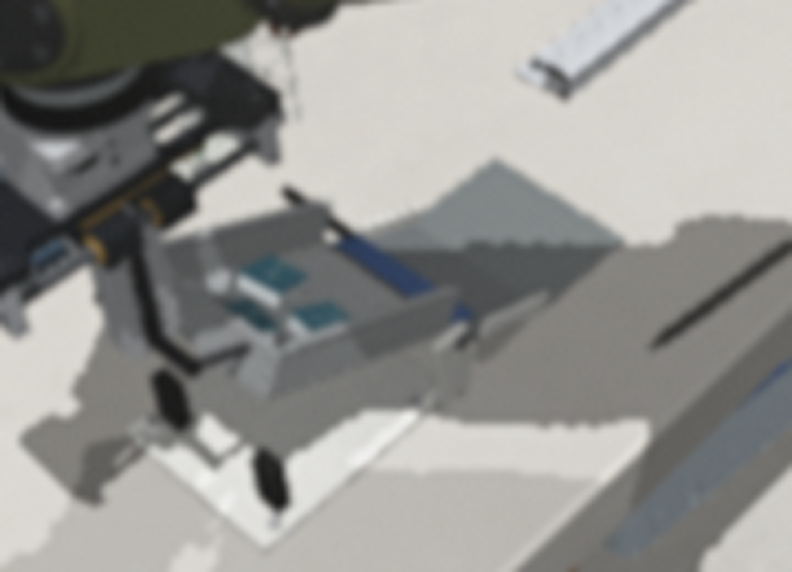

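```bash
python3 -m handwheel '[[[0,0,0,0,0,0,-1],[0,0,0,0,0,0,-1],[0,0,0,0,0,0,-1],[0,0,0,0,0,0,-1],[0,0,0,0,0,0,-1]]]' 25; python3 -c "
from h import *
T=pose();shot('scene','s18');crop('s18',180,180,360,310,4.4,'s18c')
print((T[:3,3]-np.load('p0.npy')).round(1))"
```

```text
clock: 16.2
eef_pos: [495.0, 391.2, 148.9]
eef_rot: [-1.566, -0.0, -1.563]
wrist_force: [1.0, 1.5, -2.5]
finger_gap: 9.0
[  0.4 -27.   81.5]
```

View pics/s18c.png

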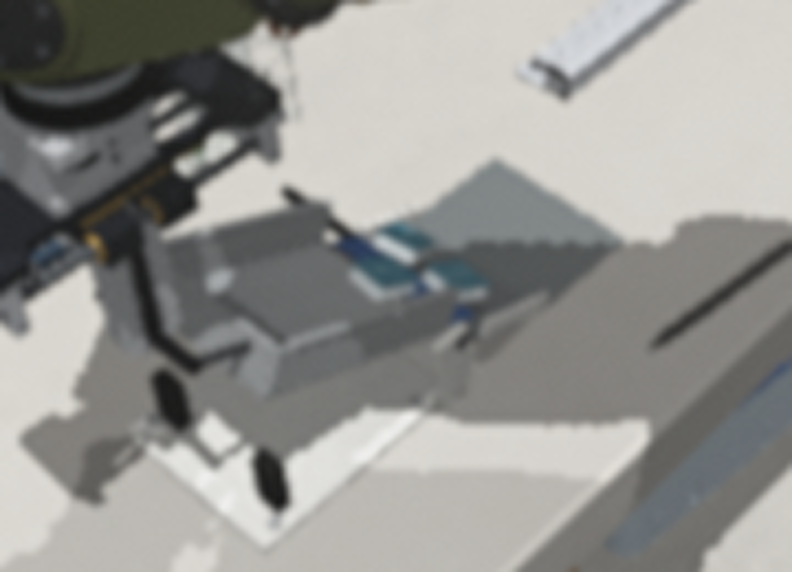

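They are sliding out over the gate; hold a little longer.

```bash
python3 -m handwheel '[[[0,0,0,0,0,0,-1],[0,0,0,0,0,0,-1],[0,0,0,0,0,0,-1],[0,0,0,0,0,0,-1],[0,0,0,0,0,0,-1]]]' 25; python3 -c "
from h import *
T=pose();shot('scene','s19');crop('s19',180,180,360,310,4.4,'s19c')
print((T[:3,3]-np.load('p0.npy')).round(1))"
```

```text
clock: 16.67
eef_pos: [495.0, 391.2, 148.9]
eef_rot: [-1.566, -0.0, -1.563]
wrist_force: [-0.2, 0.3, -2.0]
finger_gap: 9.0
[  0.4 -27.   81.5]
```

View pics/s19c.png

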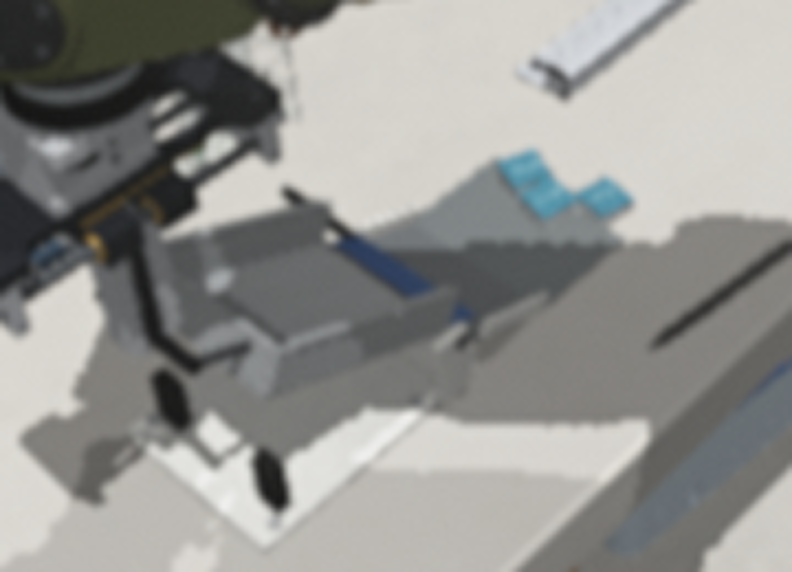

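All three boxes are out on the sheet end, lids up. Lower the tray back.

```bash
python3 -m handwheel '[[[-4,8,0,0,0,0,-1],[-8,16,0,0,0,0,-1],[-11.5,24,0,0,0,0,-1],[-15,33,0,0,0,0,-1],[-18.5,42,0,0,0,0,-1]]]' 25; python3 -c "
from h import *
T=pose()
print((T[:3,3]-np.load('p0.npy')).round(1))"
```

```text
clock: 17.13
eef_pos: [494.9, 410.4, 106.0]
eef_rot: [-1.566, 0.0, -1.563]
wrist_force: [-0.8, 0.5, 0.9]
finger_gap: 9.0
[ 0.2 -7.8 38.6]
```

```bash
python3 -m handwheel '[[[-2.5,9,0,0,0,0,-1],[-4.5,18,0,0,0,0,-1],[-6.3,27,0,0,0,0,-1],[-7.5,36,0,0,0,0,-1],[-7.8,38.6,0,0,0,0,-1]]]' 25; python3 -m handwheel '[[[0,0,0,0,0,0,-1],[0,0,0,0,0,0,-1]]]';python3 -c "
from h import *
T=pose()
print((T[:3,3]-np.load('p0.npy')).round(1))"
```

```text
clock: 17.55
eef_pos: [494.8, 418.4, 66.8]
eef_rot: [-1.567, -0.0, -1.563]
wrist_force: [-10.5, -3.8, 23.4]
finger_gap: 9.2
clock: 17.72
eef_pos: [494.8, 418.3, 67.0]
eef_rot: [-1.567, -0.0, -1.563]
wrist_force: [-5.5, 0.7, 7.6]
finger_gap: 8.9
[ 0.1  0.1 -0.5]
```

Tray back down. Release and go to the gate bar.

```bash
python3 -m handwheel '[[[0,0,0,0,0,0,-0.36],[0,0,0,0,0,0,-0.36],[0,0,0,0,0,0,-0.36],[0,0,0,0,0,0,-0.36]]]' 15; python3 -m handwheel '[[[0,-35,0,0,0,0,-0.3],[0,-70,0,0,0,0,-0.3],[40,-80,20,0,0,0,-0.3],[80,-80,40,0,0,0,0],[80,-80,40,0,0,0,0]]]'; python3 -c "
from h import *
shot('scene','s20');crop('s20',180,180,360,310,4.4,'s20c')
print(rel([591.5,205.5,130],-1.559))"
```

```text
clock: 18.05
eef_pos: [494.8, 418.0, 66.5]
eef_rot: [-1.567, -0.001, -1.563]
wrist_force: [0.4, -0.5, -0.8]
finger_gap: 29.0
clock: 18.47
eef_pos: [537.6, 334.1, 147.7]
eef_rot: [-1.565, -0.001, -1.567]
wrist_force: [0.6, -0.3, -0.1]
finger_gap: 42.7
[array([129.5,  17.4,  53.9]), array([-0.2, -0.5,  0.1])]
```

View pics/s20c.png

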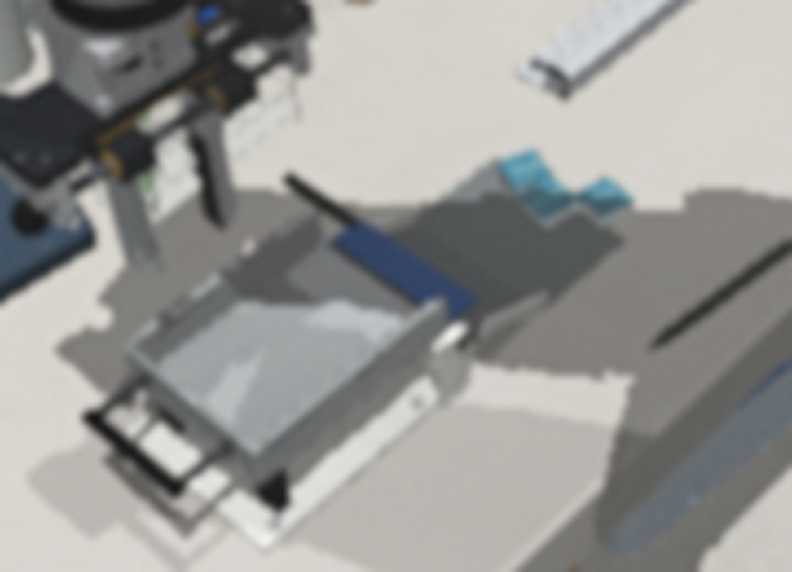

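```bash
python3 -m handwheel '[[[129,17,54,0,0,0,0],[129,17,54,0,0,0,0],[129,17,54,0,0,0,0],[129,17,54,0,0,0,0],[129,17,54,0,0,0,0]]]' 15;  python3 -c "
from h import *
print(rel([591.5,205.6,42],-1.559))"
```

```text
clock: 18.93
eef_pos: [592.4, 202.9, 129.2]
eef_rot: [-1.568, -0.002, -1.571]
wrist_force: [0.1, -0.0, 0.0]
finger_gap: 47.1
[array([-2.9, 87.2, -1.2]), array([-0.2, -0.7,  0.1])]
```

```bash
python3 -m handwheel '[[[-2.9,30,-1,0,-0.7,0,0],[-2.9,60,-1,0,-0.7,0,0],[-2.9,87,-1,0,-0.7,0,0],[-2.9,87,-1,0,-0.7,0,0],[-2.9,87,-1,0,-0.7,0,-1]]]' 15;  python3 -m handwheel '[[[0,0,0,0,0,0,-1],[0,0,0,0,0,0,-1],[0,0,0,0,0,0,-1],[0,0,0,0,0,0,-1],[0,0,0,0,0,0,-1]]]';python3 -m handwheel '[[[0,0,0,0,0,0,-1],[0,0,0,0,0,0,-1]]]'
```

```text
clock: 19.35
eef_pos: [590.8, 206.7, 41.5]
eef_rot: [-1.57, -0.002, -1.558]
wrist_force: [0.2, 0.2, 0.1]
finger_gap: 43.1
clock: 19.77
eef_pos: [591.2, 206.6, 42.3]
eef_rot: [-1.569, -0.003, -1.558]
wrist_force: [3.9, -14.2, 0.5]
finger_gap: 10.6
clock: 19.93
eef_pos: [591.2, 205.8, 42.4]
eef_rot: [-1.569, -0.004, -1.558]
wrist_force: [0.1, -5.7, -0.5]
finger_gap: 9.3
```

```bash
python3 -m handwheel '[[[0,-4.2,0,0,0,0,-1],[-0.8,-8.3,0,0,0,0,-1],[-2.4,-12.3,0,0,0,0,-1],[-4.3,-15.9,0,0,0,0,-1],[-7.2,-19,0,0,0,0,-1]]]' 15; python3 -c "
from h import *
print((pose()[:3,3]-[591.2,205.8,42.4]).round(1))"
```

```text
clock: 20.35
eef_pos: [591.3, 211.6, 62.4]
eef_rot: [-1.57, -0.006, -1.559]
wrist_force: [-2.0, -16.7, 5.8]
finger_gap: 9.4
[ 0.1  5.8 20. ]
```

```bash
python3 -m handwheel '[[[-3,-1,0,0,0,0,-1],[-6.5,-3,0,0,0,0,-1],[-10,-4.7,0,0,0,0,-1],[-14,-6,0,0,0,0,-1],[-17.5,-6.2,0,0,0,0,-1]]]' 15; python3 -m handwheel '[[[-1.5,0,0,0,0,0,-1],[-1.5,0,0,0,0,0,-1],[-1.5,0,0,0,0,0,-1]]]' 15;python3 -c "
from h import *
shot('wrist','w21')
print((pose()[:3,3]-[591.2,205.8,42.4]).round(1))"
```

```text
clock: 20.77
eef_pos: [592.1, 228.4, 70.8]
eef_rot: [-1.567, -0.007, -1.559]
wrist_force: [-0.9, -16.7, 6.4]
finger_gap: 9.3
clock: 21.02
eef_pos: [592.0, 228.2, 71.1]
eef_rot: [-1.568, -0.01, -1.559]
wrist_force: [0.2, -12.8, -1.8]
finger_gap: 9.1
[ 0.8 22.4 28.6]
```

View pics/w21.png

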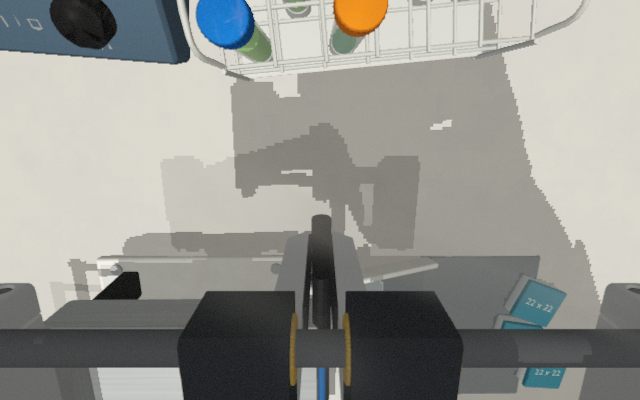

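```bash
python3 -m handwheel '[[[0,0,0,0,0,0,0],[0,0,0,0,0,0,0],[0,0,0,0,0,0,0],[0,0,0,0,0,0,0]]]' 12;  python3 -m handwheel '[[[0,-40,0,0,0,0,0],[0,-80,0,0,0,0,0],[60,-110,-50,0,0,0,0.5],[120,-130,-100,0,0,0,1],[120,-130,-100,0,0,0,1]]]'; python3 -c "
from h import *
shot('wrist','w22'); shot('scene','s22');crop('s22',180,180,360,310,4.4,'s22c'); print(pose()[:3,3])"
```

```text
clock: 21.4
eef_pos: [592.1, 228.7, 71.5]
eef_rot: [-1.567, -0.009, -1.559]
wrist_force: [0.6, 0.1, 0.1]
finger_gap: 32.9
clock: 21.82
eef_pos: [515.5, 137.3, 191.8]
eef_rot: [-1.566, -0.009, -1.558]
wrist_force: [0.6, -0.9, 1.6]
finger_gap: 63.4
[514.99667281 135.37461716 193.56195146]
```

View pics/w22.png

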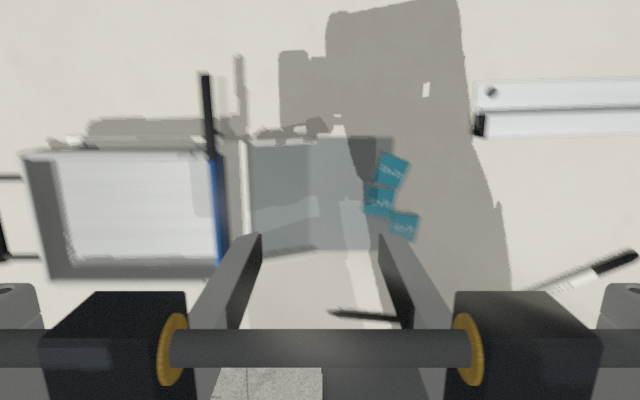

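View pics/s22c.png

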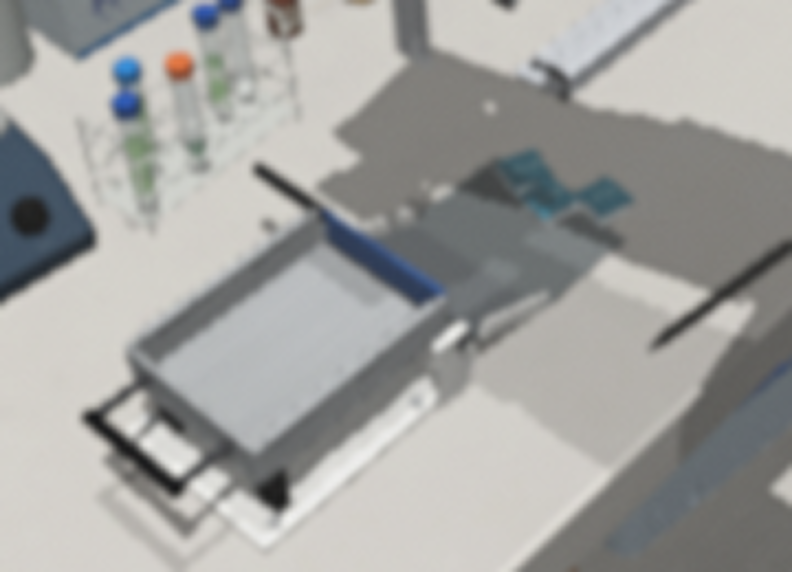

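```bash
python3 -c "
from h import *
print(rel([460,95,220],-1.559))"; python3 -m handwheel '[[[40,-25,-54,0,0,0,1],[40,-25,-54,0,0,0,1],[40,-25,-54,0,0,0,1],[40,-25,-54,0,0,0,1]]]'; python3 -c "
from h import *
shot('wrist','w23'); print(pose()[:3,3]);crop('w23',320,60,480,180,5,'w23c')"
```

```text
[array([ 40.1, -26.4, -55.2]), array([-0.4, -0.1,  0.5])]
clock: 22.25
eef_pos: [461.4, 95.1, 219.6]
eef_rot: [-1.562, -0.008, -1.562]
wrist_force: [0.7, 1.1, -0.1]
finger_gap: 93.3
[461.71760148  95.44394628 218.98472072]
```

View pics/w23.png

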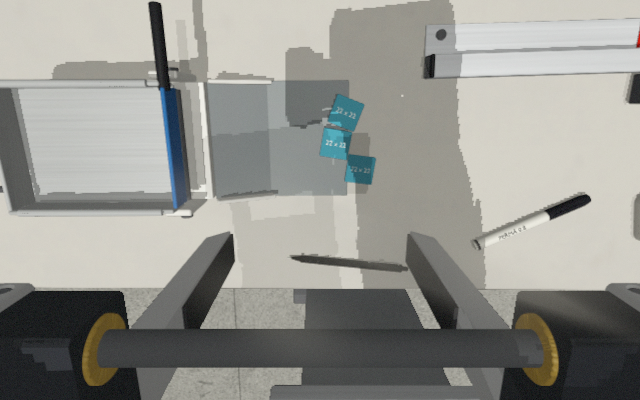

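View pics/w23c.png

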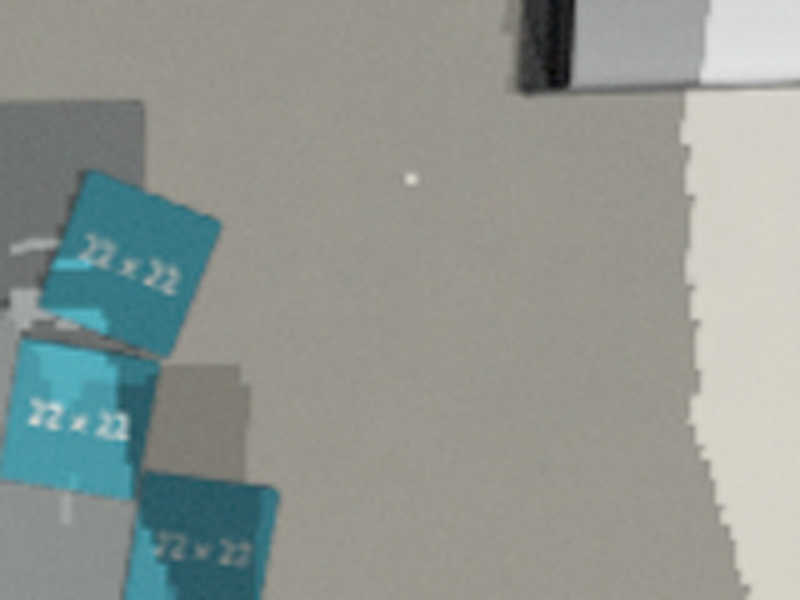

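```bash
python3 - <<'E'
from h import *
crop('w23',310,80,400,195,6,'w23d')
img=load('w23')[0]; hsv=cv2.cvtColor(img,cv2.COLOR_RGB2HSV)
m=cv2.inRange(hsv,(80,90,40),(105,255,255)); m[:, :300]=0; m[240:]=0
cv2.imwrite('pics/m.png',m)
E
```

```text
(no output)
```

View pics/w23d.png

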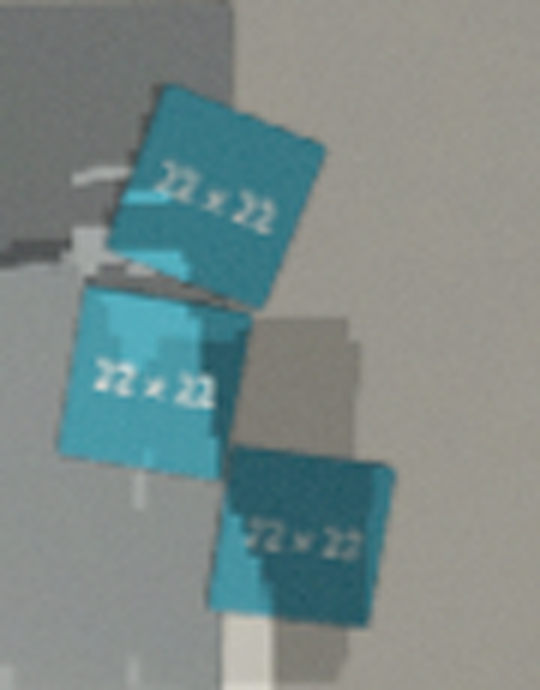

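```bash
python3 - <<'E'
from h import *
B={1:[(172,84),(326,149),(262,310),(106,244)],2:[(85,286),(251,314),(222,480),(58,454)],3:[(232,446),(395,468),(369,628),(207,610)]}
for k,c in B.items():
    P=np.array([px('w23',310+u/6,80+v/6,14.2) for u,v in c])
    d=(P[1]-P[0]+P[2]-P[3])[:2]; e=(P[2]-P[1]+P[3]-P[0])[:2]
    cu=np.mean(c,0)
    print(k,P.mean(0).round(1),'yaw x',np.arctan2(d[1],d[0]).round(3),'perp',np.arctan2(e[1],e[0]).round(3)+np.pi/2-np.pi,np.linalg.norm(d)/2,np.linalg.norm(e)/2,px('w23',310+cu[0]/6+4,80+cu[1]/6+4)[2],px('w23',310+cu[0]/6-4,80+cu[1]/6-4)[2])
c=lambda u,v,z=None: px('w23',u,v,z)
print('gatebar depth',c(157,20),c(160,60),c(175,140))
print('rail end', c(426,78,0),c(429,76,22))
E
```

```text
1 [527.1  67.4  14.2] yaw x -1.949 perp 1.2002036732051033 28.949956822074906 28.747173774129504 14.4 13.5
2 [495.2  77.5  14.2] yaw x -1.723 perp 1.4222036732051038 29.38885843308651 29.472784055803082 13.4 13.2
3 [467.9  50.8  14.2] yaw x -1.688 perp 1.4522036732051031 29.40310357768377 29.55795155283935 10.8 14.0
gatebar depth [600.  225.5  78.1] [570.1 226.4  77.9] [503.7 225.2  65.9]
rail end [562.8 -16.1   0. ] [563.4 -12.5  22. ]
```

```bash
python3 -c "
from h import *
print(rel([527.1,67.4,70],-1.945))"
```

```text
[array([ 27.4, 149.7,  63.9]), array([-0.5, 22. ,  0.4])]
```

```bash
python3 -m handwheel '[[[27.4,150,64,-0.5,22,0.4,0],[27.4,150,64,-0.5,22,0.4,0],[27.4,150,64,-0.5,22,0.4,0],[27.4,150,64,-0.5,22,0.4,0],[27.4,150,64,-0.5,22,0.4,0]]]' 10; python3 -m handwheel '[[[0,0,0,0,0,0,0],[0,0,0,0,0,0,0]]]'; python3 -c "
from h import *
shot('wrist','w24');print(rel([527.1,67.4,12.5],-1.945))"
```

```text
clock: 22.72
eef_pos: [525.6, 66.9, 60.9]
eef_rot: [-1.581, -0.005, -1.947]
wrist_force: [-1.5, 0.4, -1.2]
finger_gap: 64.1
clock: 22.88
eef_pos: [525.4, 67.5, 60.2]
eef_rot: [-1.583, -0.006, -1.946]
wrist_force: [-0.5, -0.1, -0.4]
finger_gap: 50.6
[array([-0.5, 49. ,  1.7]), array([ 0.6, -0. ,  0.3])]
```

View pics/w24.png

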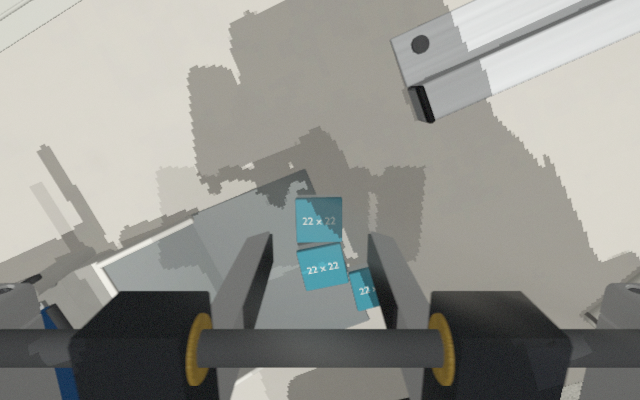

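```bash
python3 -c "
from h import *
print(px('w24',318.5,220,14.4),px('w24',318,215), proj('w24',[527.1,67.4,14.4]))"; python3 -m handwheel '[[[-0.5,25,2,0.6,0,0.3,0],[-0.5,49,2,0.6,0,0.3,0],[-0.5,49,2,0.6,0,0.3,0],[-0.5,49,2,0.6,0,0.3,0],[-0.5,49,2,0.6,0,0.3,-1]]]' 10
```

```text
[528.3  67.7  14.4] [531.3  66.9  13.6] [319.7 221.4]
clock: 23.35
eef_pos: [528.4, 67.6, 14.8]
eef_rot: [-1.568, 0.002, -1.945]
wrist_force: [0.4, 0.3, 0.5]
finger_gap: 43.1
```

```bash
python3 -m handwheel '[[[0,1.5,0,0,0,0,-1],[0,1.5,0,0,0,0,-1],[0,1.5,0,0,0,0,-1],[0,1.5,0,0,0,0,-1]]]' 10;  python3 -m handwheel '[[[0,0,0,0,0,0,-1],[0,-10,0,0,0,0,-1],[0,-30,0,0,0,0,-1],[0,-60,0,0,0,0,-1],[0,-60,0,0,0,0,-1]]]'; python3 -c "
from h import *
shot('wrist','w25')
F=np.array([569.7,-230.4]);c,s=np.cos(.036),np.sin(.036);X=np.array([c,s]);Y=np.array([-s,c])
for yy in (33,85,137): print((F-19*X+yy*Y).round(1), (F-15*X+yy*Y).round(1))
q=F-20*X+33*Y
print(rel([*q,50],-1.535))"
```

```text
clock: 23.68
eef_pos: [529.3, 67.8, 14.9]
eef_rot: [-1.565, 0.003, -1.945]
wrist_force: [-1.4, 0.2, 9.7]
finger_gap: 29.8
clock: 24.1
eef_pos: [531.2, 67.9, 80.6]
eef_rot: [-1.559, 0.006, -1.945]
wrist_force: [0.2, -0.1, 1.1]
finger_gap: 30.1
[ 549.5 -198.1] [ 553.5 -198. ]
[ 547.7 -146.1] [ 551.7 -146. ]
[545.8 -94.2] [549.8 -94. ]
[array([241.1,  28.2, 113.8]), array([ -0.6, -23.5,  -0.2])]
```

View pics/w25.png

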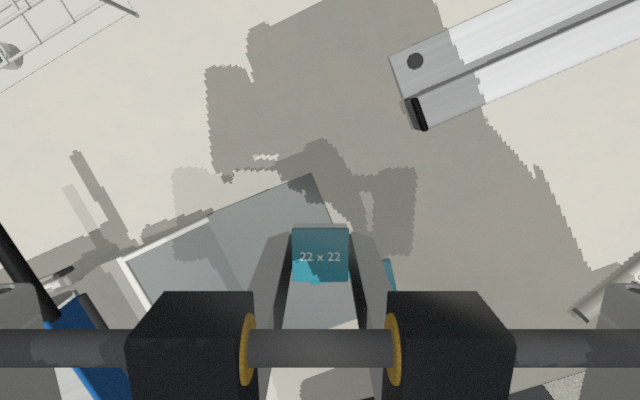

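```bash
cat >> h.py <<'E'
F=np.array([569.7,-230.4]);_c,_s=np.cos(.036),np.sin(.036);X=np.array([_c,_s]);Y=np.array([-_s,_c])
def rp(x,y): return F+x*X+y*Y
def rail(p): d=np.array(p)[:2]-F; return (d@X).round(1),(d@Y).round(1)
E
python3 -c "
from h import *
print(rel([*rp(-20,40),75],-1.535))"
python3 -m handwheel '[[[237,5,112,-0.6,-23.5,0,-1],[237,5,112,-0.6,-23.5,0,-1],[237,5,112,-0.6,-23.5,0,-1],[237,5,112,-0.6,-23.5,0,-1],[237,5,112,-0.6,-23.5,0,-1]]]'
python3 -c "
from h import *
print(rel([*rp(-20,36),75],-1.535))"
```

```text
[array([234.5,   3.2, 111.2]), array([ -0.6, -23.5,  -0.2])]
clock: 24.57
eef_pos: [543.0, -129.4, 73.5]
eef_rot: [-1.57, 0.003, -1.529]
wrist_force: [0.6, -0.1, 0.5]
finger_gap: 30.0
[array([65.9, -1.7,  2.7]), array([-0. ,  0.3, -0.2])]
```

```bash

python3 -m handwheel '[[[40,-2,2.7,0,0,0,-1],[66,-2,2.7,0,0,0,-1],[66,20,2.7,0,0,0,-1],[66,45,2.7,0,0,0,-1],[66,55,2.7,0,0,0,-1]]]'
python3 -c "
from h import *
print(rel([*rp(-20,36),14],-1.535)); shot('wrist','w26')"
```

```text
clock: 24.98
eef_pos: [546.8, -194.9, 15.2]
eef_rot: [-1.574, 0.005, -1.53]
wrist_force: [-0.9, 0.2, -1.6]
finger_gap: 30.0
[array([0.3, 1.2, 1.7]), array([ 0.2,  0.3, -0.3])]
```

View pics/w26.png

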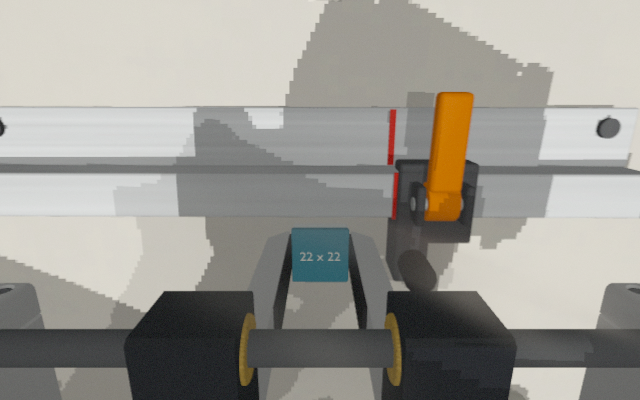

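```bash

python3 -m handwheel '[[[0,1,0,0,0,0,-1],[0,2.5,0,0,0,0,-1],[0,2.5,0,0,0,0,-1]]]'
python3 -m handwheel '[[[0,0,2,0,0,0,-1],[0,0,4,0,0,0,-1],[0,0,6,0,0,0,-1],[0,0,6,0,0,0,-1]]]' 8

```

```text
clock: 25.28
eef_pos: [546.9, -194.2, 13.1]
eef_rot: [-1.574, 0.005, -1.529]
wrist_force: [-0.3, 0.4, -0.7]
finger_gap: 29.9
clock: 25.62
eef_pos: [553.5, -193.8, 13.5]
eef_rot: [-1.574, 0.005, -1.529]
wrist_force: [-0.4, -0.2, 0.6]
finger_gap: 30.0
```

```bash

python3 -m handwheel '[[[0,0.5,1.5,0,0,0,-1],[0,0.5,3,0,0,0,-1],[0,0.5,3,0,0,0,-1]]]' 8
python3 -c "
from h import *
print(rail(pose()[:3,3]));shot('wrist','w27');crop('w27',260,190,380,290,6,'w27c')"

```

```text
clock: 25.87
eef_pos: [555.9, -193.7, 12.8]
eef_rot: [-1.576, 0.005, -1.529]
wrist_force: [-5.9, 0.5, 2.9]
finger_gap: 29.6
(np.float64(-12.4), np.float64(37.2))
```

View pics/w27c.png

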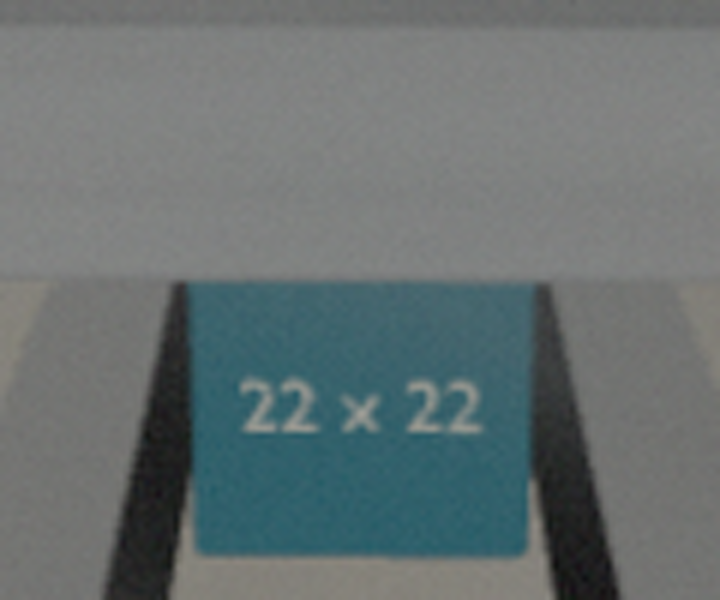

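```bash

python3 -m handwheel '[[[0,0,0.5,0,0,0,-0.1],[0,0,0,0,0,0,-0.1],[0,0,0,0,0,0,-0.1]]]' 8
python3 -m handwheel '[[[0,-20,0,0,0,0,-0.1],[0,-60,0,0,0,0,0],[-100,-70,-20,0,0,0,0],[-200,-70,-70,0,0,0,0],[-200,-70,-70,0,0,0,0]]]' 8
python3 -c "
from h import *
shot('wrist','w28')"

```

```text
clock: 26.17
eef_pos: [556.0, -193.7, 12.7]
eef_rot: [-1.575, 0.005, -1.529]
wrist_force: [-0.1, -0.0, -0.5]
finger_gap: 41.8
clock: 26.58
eef_pos: [512.6, -76.4, 81.0]
eef_rot: [-1.574, 0.005, -1.53]
wrist_force: [1.8, 0.6, -0.2]
finger_gap: 46.8
```

View pics/w28.png

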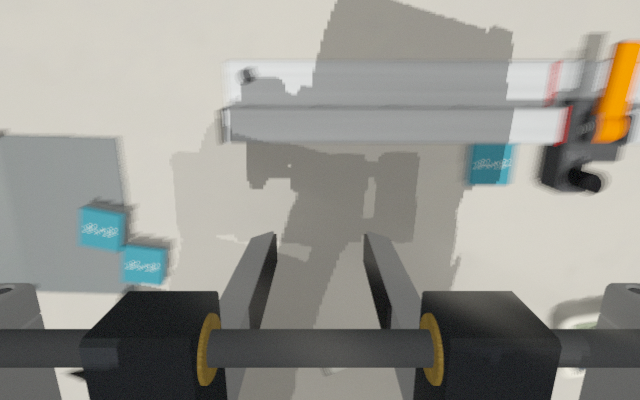

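```bash
python3 -c "
from h import *
print(rel([435,52,190],-1.6))"
python3 -m handwheel '[[[-125,-105,-82,0,4,0,0],[-125,-105,-82,0,4,0,0],[-125,-105,-82,0,4,0,0],[-125,-105,-82,0,4,0,0],[-125,-105,-82,0,4,0,0]]]' 8
python3 -m handwheel '[[[0,0,0,0,0,0,0],[0,0,0,0,0,0,0]]]' 8
python3 -c "
from h import *
shot('wrist','w29');crop('w29',240,60,400,180,5,'w29c')"

```

```text
[array([-126.8, -108.1,  -70. ]), array([ 0.3,  4.2, -0.4])]
clock: 27.05
eef_pos: [421.9, 51.6, 189.5]
eef_rot: [-1.574, 0.007, -1.595]
wrist_force: [0.8, -0.5, -0.5]
finger_gap: 46.9
clock: 27.22
eef_pos: [422.3, 52.1, 190.3]
eef_rot: [-1.571, 0.007, -1.594]
wrist_force: [-0.9, 0.6, -0.5]
finger_gap: 47.1
```

View pics/w29c.png

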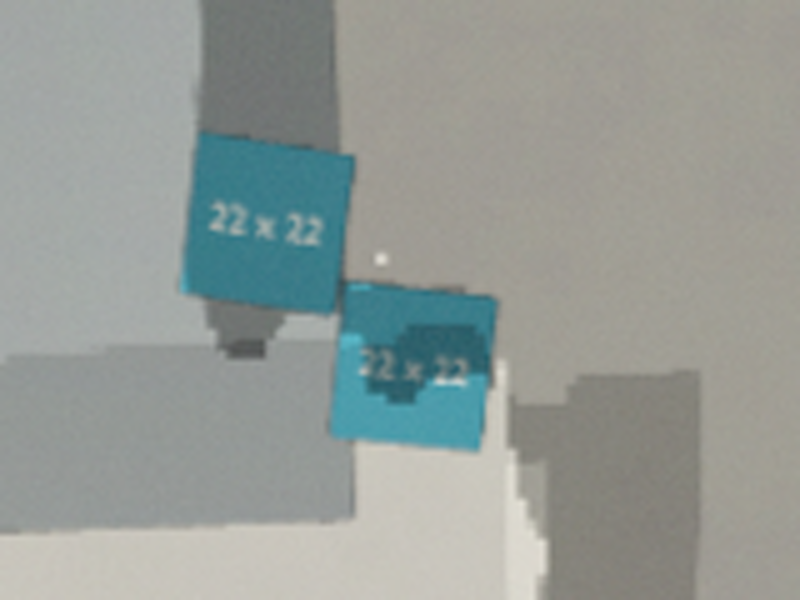

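```bash
python3 - <<'E'
from h import *
B={2:[(200,133),(354,157),(334,315),(181,291)],3:[(345,284),(497,298),(480,451),(331,436)]}
for k,c in B.items():
    P=np.array([px('w29',240+u/5,60+v/5,14.2) for u,v in c])
    d=(P[1]-P[0]+P[2]-P[3])[:2]; e=(P[2]-P[1]+P[3]-P[0])[:2]
    print(k,P.mean(0).round(1),'yaw x',np.arctan2(d[1],d[0]).round(3),np.arctan2(e[1],e[0]).round(3)+np.pi/2,np.linalg.norm(d)/2,np.linalg.norm(e)/2)
y=-1.665
t=np.array([467.5,50.5])+4.0*np.array([np.sin(y),-np.cos(y)])
print(t, rel([*t,60],y))
E
```

```text
2 [494.9  77.   14.2] yaw x -1.743 4.542796326794896 29.132284496757205 29.11528808031958
3 [467.6  50.1  14.2] yaw x -1.69 4.587796326794896 29.005904571310996 29.07374244915848
[463.51773554  50.87625761] [array([  0.5, 129.3,  41.5]), array([ 0.2,  4. , -0.4])]
```

```bash

python3 -m handwheel '[[[0.5,129,41.5,0.2,5.4,-0.4,0],[0.5,129,41.5,0.2,5.4,-0.4,0],[0.5,129,41.5,0.2,5.4,-0.4,0],[0.5,129,41.5,0.2,5.4,-0.4,0],[0.5,129,41.5,0.2,5.4,-0.4,0]]]' 10
python3 -c "
from h import *
shot('wrist','w30');print(rel([463.7,50.6,13],-1.69))"

```

```text
clock: 27.68
eef_pos: [462.3, 49.9, 57.1]
eef_rot: [-1.577, -0.002, -1.69]
wrist_force: [-0.5, 0.3, -0.1]
finger_gap: 47.1
[array([-0.6, 46.5,  0.7]), array([0.1, 0. , 0.1])]
```

View pics/w30.png

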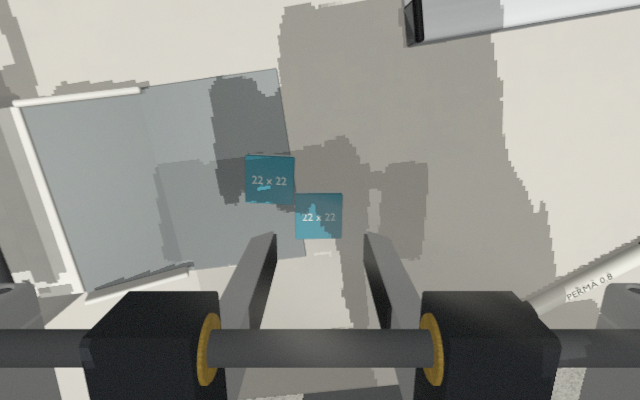

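```bash

python3 -m handwheel '[[[-0.6,25,0.7,0,0,0,0],[-0.6,46,0.7,0,0,0,0],[-0.6,46.5,0.7,0,0,0,0],[-0.6,46.5,0.7,0,0,0,-0.2],[-0.6,46.5,0.7,0,0,0,-1]]]' 10
python3 -m handwheel '[[[0,1,0,0,0,0,-1],[0,1,0,0,0,0,-1],[0,1,0,0,0,0,-1]]]' 10
python3 -m handwheel '[[[0,0,0,0,0,0,-1],[0,-10,0,0,0,0,-1],[0,-30,0,0,0,0,-1],[0,-60,0,0,0,0,-1],[0,-60,0,0,0,0,-1]]]'
python3 -c "
from h import *
shot('wrist','w31');print(rel([*rp(-20,92),75],-1.535))"

```

```text
clock: 28.15
eef_pos: [464.8, 50.5, 15.3]
eef_rot: [-1.571, -0.001, -1.69]
wrist_force: [-0.3, -0.4, -0.3]
finger_gap: 36.9
clock: 28.4
eef_pos: [465.8, 50.5, 15.9]
eef_rot: [-1.568, -0.0, -1.69]
wrist_force: [-2.3, -1.1, 12.0]
finger_gap: 29.6
clock: 28.82
eef_pos: [467.8, 50.7, 81.1]
eef_rot: [-1.561, 0.001, -1.69]
wrist_force: [0.6, -0.2, 0.7]
finger_gap: 30.1
[array([179.1,   4.6, 101.3]), array([-0.5, -8.9,  0. ])]
```

View pics/w31.png

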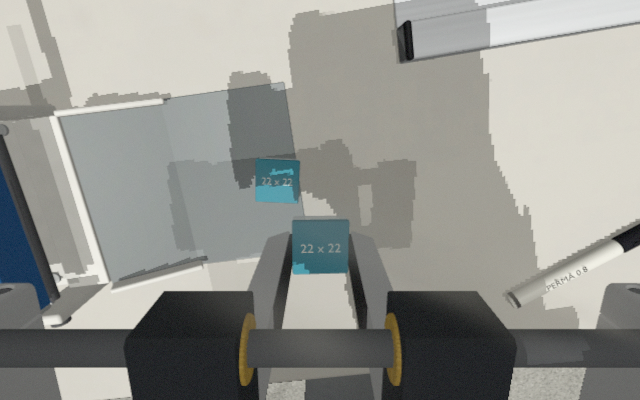

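```bash

python3 -m handwheel '[[[179,5,97,-0.5,-8.9,0,-1],[179,5,97,-0.5,-8.9,0,-1],[179,5,97,-0.5,-8.9,0,-1],[179,5,97,-0.5,-8.9,0,-1],[179,5,97,-0.5,-8.9,0,-1]]]' 10
python3 -c "
from h import *
print(rel([*rp(-24,92),75],-1.535),rel([*rp(-24,92),15],-1.535))"

```

```text
clock: 29.28
eef_pos: [542.0, -140.0, 74.2]
eef_rot: [-1.572, 0.0, -1.534]
wrist_force: [0.8, 1.0, -0.1]
finger_gap: 29.9
[array([-0.6, -0.8,  0.5]), array([ 0.1,  0. , -0. ])] [array([-0.6, 59.2,  0.5]), array([ 0.1,  0. , -0. ])]
```

```bash

python3 -m handwheel '[[[-0.6,30,0.5,0,0,0,-1],[-0.6,55,0.5,0,0,0,-1],[-0.6,59,0.5,0,0,0,-1],[-0.6,59,0.5,0,0,0,-1]]]' 10
python3 -m handwheel '[[[0,1,0,0,0,0,-1],[0,2,0,0,0,0,-1],[0,2,0,0,0,0,-1]]]'

```

```text
clock: 29.62
eef_pos: [541.4, -139.1, 13.8]
eef_rot: [-1.575, 0.001, -1.534]
wrist_force: [-0.4, 1.0, 0.2]
finger_gap: 29.5
clock: 29.87
eef_pos: [541.5, -138.8, 12.4]
eef_rot: [-1.575, 0.001, -1.534]
wrist_force: [0.6, -0.7, -0.2]
finger_gap: 29.9
```

```bash

python3 -m handwheel '[[[0,0,3,0,0,0,-1],[0,0,6,0,0,0,-1],[0,0,6,0,0,0,-1]]]' 8
python3 -m handwheel '[[[0,0,1.5,0,0,0,-1],[0,0,3,0,0,0,-1],[0,0,3,0,0,0,-1]]]' 8
python3 -c "
from h import *
print(rail(pose()[:3,3]));shot('wrist','w32');crop('w32',260,190,380,290,6,'w32c')"

```

```text
clock: 30.12
eef_pos: [548.3, -138.5, 12.9]
eef_rot: [-1.574, 0.001, -1.534]
wrist_force: [-0.3, -0.9, -0.3]
finger_gap: 29.7
clock: 30.37
eef_pos: [550.1, -138.5, 12.5]
eef_rot: [-1.577, 0.001, -1.533]
wrist_force: [-8.1, -0.8, 2.8]
finger_gap: 29.8
(np.float64(-16.2), np.float64(92.6))
```

View pics/w32c.png

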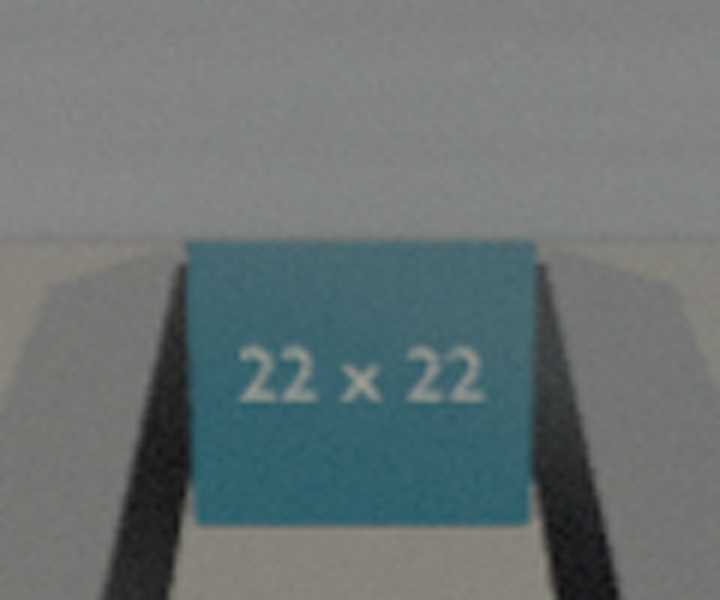

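```bash

python3 -m handwheel '[[[0,0,0.3,0,0,0,-0.12],[0,0,0,0,0,0,-0.12],[0,0,0,0,0,0,-0.12]]]' 8
python3 -m handwheel '[[[0,-20,0,0,0,0,-0.12],[0,-55,0,0,0,0,0],[-100,-60,-10,0,5,0,0],[-180,-60,-60,0,11,0,0],[-200,-60,-70,0,11,0,0]]]' 8
python3 -c "
from h import *
print(rel([480,74,90],-1.735))"

```

```text
clock: 30.67
eef_pos: [550.3, -138.5, 12.6]
eef_rot: [-1.576, 0.001, -1.534]
wrist_force: [-0.5, -0.0, 0.3]
finger_gap: 40.8
clock: 31.08
eef_pos: [510.2, -20.3, 72.1]
eef_rot: [-1.575, 0.0, -1.733]
wrist_force: [0.5, 0.8, 0.0]
finger_gap: 47.0
[array([-88.2, -17.7, -45.1]), array([ 0.2,  0.1, -0. ])]
```

```bash

python3 -m handwheel '[[[-88,-18,-45,0,0,0,0],[-88,-18,-45,0,0,0,0],[-88,-18,-45,0,0,0,0],[-88,-18,-45,0,0,0,0]]]' 8
python3 -m handwheel '[[[0,0,0,0,0,0,0],[0,0,0,0,0,0,0]]]' 8
python3 -c "
from h import *
shot('wrist','w33');shot('top','t33');crop('w33',240,120,400,240,5,'w33c')"

```

```text
clock: 31.42
eef_pos: [479.6, 76.9, 91.4]
eef_rot: [-1.573, 0.001, -1.729]
wrist_force: [-0.2, -0.5, -0.3]
finger_gap: 46.8
clock: 31.58
eef_pos: [479.9, 76.7, 91.5]
eef_rot: [-1.573, 0.001, -1.729]
wrist_force: [-0.2, 0.5, -0.3]
finger_gap: 47.0
```

View pics/w33c.png

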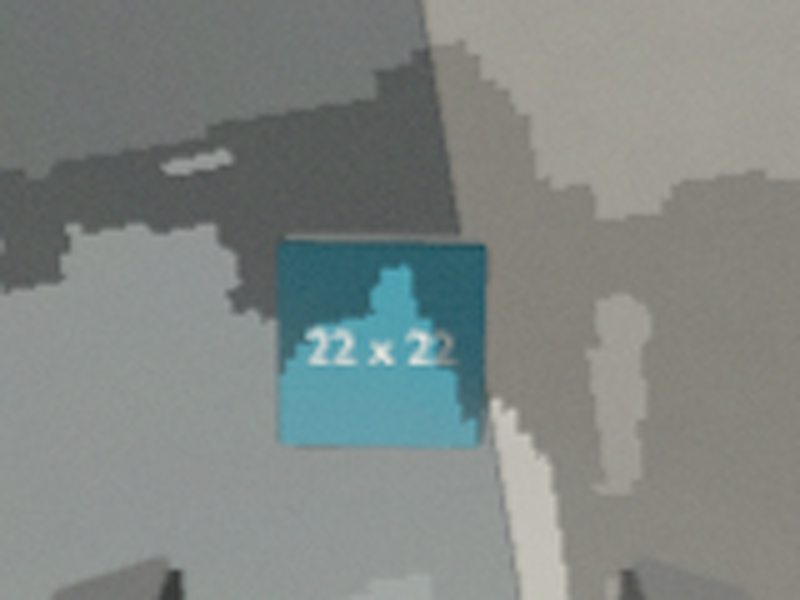

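```bash

python3 - <<'E'
from h import *
c=[(279,241),(486,245),(480,446),(280,443)]
P=np.array([px('w33',240+u/5,120+v/5,14.4) for u,v in c])
d=(P[1]-P[0]+P[2]-P[3])[:2]; e=(P[2]-P[1]+P[3]-P[0])[:2]
print(P.mean(0).round(1),np.arctan2(d[1],d[0]).round(3),np.arctan2(e[1],e[0]).round(3)+np.pi/2-2*np.pi,np.linalg.norm(d)/2,np.linalg.norm(e)/2)
p=P.mean(0)
t=p[:2]-2*np.array([1,-.16])
print(t,rel([*t,14],-1.74))
E
```

```text
[495.8  77.4  14.4] -1.747 -1.7443889803846897 29.10038659537017 29.749159651996877
[493.75   77.745] [array([-3.8, 77.2, 13.7]), array([ 0.2,  0.5, -0.1])]
```

```bash

python3 -m handwheel '[[[-3.2,35,14,0.2,0.9,0,0],[-3.2,65,14,0.2,0.9,0,0],[-3.2,77,14,0.2,0.9,0,0],[-3.2,77,14,0.2,0.9,0,-0.2],[-3.2,77,14,0.2,0.9,0,-1]]]' 10
python3 -m handwheel '[[[0,0,0,0,0,0,-1],[0,0,0,0,0,0,-1],[0,0,0,0,0,0,-1]]]' 10
python3 -m handwheel '[[[0,0,0,0,0,0,-1],[0,-10,0,0,0,0,-1],[0,-30,0,0,0,0,-1],[0,-60,0,0,0,0,-1],[0,-60,0,0,0,0,-1]]]'
python3 -c "
from h import *
shot('wrist','w34');print(rel([*rp(-24,147),75],-1.535))"

```

```text
clock: 32.1
eef_pos: [493.9, 76.2, 13.4]
eef_rot: [-1.572, 0.001, -1.748]
wrist_force: [0.1, 0.3, -0.4]
finger_gap: 37.5
clock: 32.35
eef_pos: [494.1, 75.9, 13.8]
eef_rot: [-1.571, 0.001, -1.748]
wrist_force: [-0.1, 0.1, 0.4]
finger_gap: 29.8
clock: 32.77
eef_pos: [496.4, 76.1, 79.1]
eef_rot: [-1.564, 0.003, -1.748]
wrist_force: [0.5, 0.5, 0.4]
finger_gap: 29.9
[array([150. ,   1.9,  72.3]), array([ -0.3, -12.2,  -0.1])]
```

View pics/w34.png

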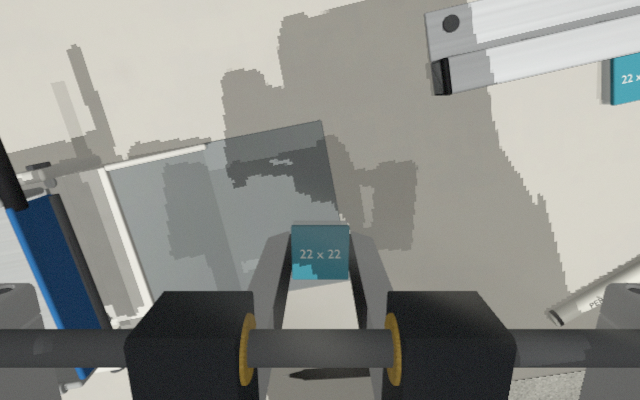

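```bash

python3 -m handwheel '[[[150,2,68,-0.3,-12.2,0,-1],[150,2,68,-0.3,-12.2,0,-1],[150,2,68,-0.3,-12.2,0,-1],[150,2,68,-0.3,-12.2,0,-1],[150,2,68,-0.3,-12.2,0,-1]]]' 10
python3 -c "
from h import *
print(rel([*rp(-24,147),15],-1.535));shot('scene','s35');crop('s35',250,130,410,250,5,'s35c')"

```

```text
clock: 33.23
eef_pos: [536.9, -89.0, 74.7]
eef_rot: [-1.57, 0.001, -1.539]
wrist_force: [0.4, 0.5, 0.2]
finger_gap: 30.0
[array([-4.4, 59.7,  3.6]), array([-0. , -0.2, -0. ])]
```

View pics/s35c.png

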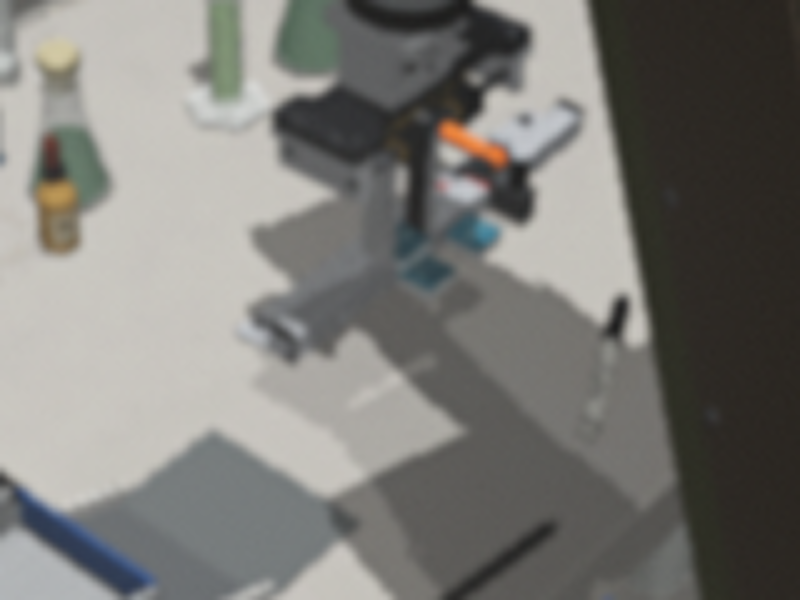

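```bash

python3 -c "
from h import *
shot('wrist','w35')"

```

```text
(no output)
```

View pics/w35.png

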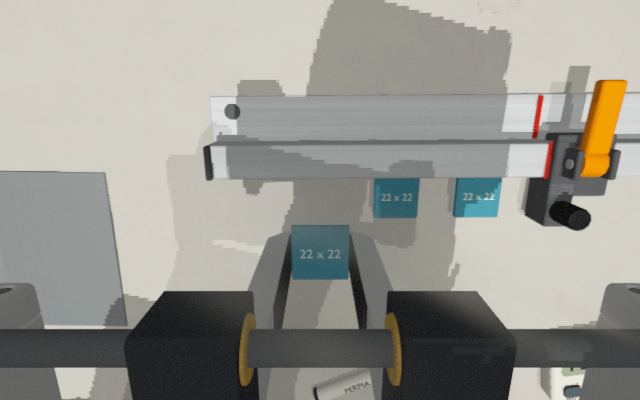

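```bash

python3 -m handwheel '[[[-4.4,30,3.6,0,0,0,-1],[-4.4,52,3.6,0,0,0,-1],[-4.4,60,3.6,0,0,0,-1],[-4.4,60,3.6,0,0,0,-1]]]' 10
python3 -m handwheel '[[[0,1,0,0,0,0,-1],[0,2,0,0,0,0,-1],[0,2,3,0,0,0,-1],[0,2,5,0,0,0,-1]]]' 8
python3 -m handwheel '[[[0,0,1.5,0,0,0,-1],[0,0,3,0,0,0,-1],[0,0,3,0,0,0,-1]]]' 8
python3 -c "
from h import *
print(rail(pose()[:3,3]))"

```

```text
clock: 33.67
eef_pos: [538.0, -78.8, 12.7]
eef_rot: [-1.575, 0.003, -1.536]
wrist_force: [-0.8, 0.6, -0.5]
finger_gap: 29.7
clock: 34.0
eef_pos: [543.7, -78.6, 11.6]
eef_rot: [-1.573, 0.003, -1.536]
wrist_force: [0.6, -0.4, 0.1]
finger_gap: 30.2
clock: 34.25
eef_pos: [547.1, -78.5, 11.9]
eef_rot: [-1.573, 0.002, -1.536]
wrist_force: [-0.5, 1.4, -0.4]
finger_gap: 30.3
(np.float64(-17.1), np.float64(152.6))
```

```bash

python3 -m handwheel '[[[0,0,1.5,0,0,0,-1],[0,0,3,0,0,0,-1],[0,0,3.5,0,0,0,-1],[0,0,3.5,0,0,0,-1]]]' 8
python3 -c "
from h import *
print(rail(pose()[:3,3]))"

```

```text
clock: 34.58
eef_pos: [549.5, -78.5, 11.5]
eef_rot: [-1.576, 0.003, -1.536]
wrist_force: [-8.6, -1.7, 2.7]
finger_gap: 29.6
(np.float64(-14.7), np.float64(152.6))
```

```bash

python3 -m handwheel '[[[0,0,0.3,0,0,0,-0.12],[0,0,0,0,0,0,-0.12],[0,0,0,0,0,0,-0.12]]]' 8
python3 -m handwheel '[[[0,-20,0,0,0,0,-0.12],[0,-45,0,0,0,0,0],[-20,-45,0,0,0,0,-1],[-36,-45,0,0,0,0,-1],[-36,-45,0,0,0,0,-1]]]' 15
python3 -m handwheel '[[[0,0,0,0,0,0,-1],[0,0,0,0,0,0,-1],[0,0,0,0,0,0,-1]]]' 15
python3 -c "
from h import *
shot('wrist','w36');print(rel([*rp(-15.5,190),12],-1.535))"

```

```text
clock: 34.83
eef_pos: [549.6, -78.5, 11.6]
eef_rot: [-1.576, 0.003, -1.536]
wrist_force: [-0.1, 0.3, 0.1]
finger_gap: 41.0
clock: 35.25
eef_pos: [548.8, -40.7, 57.1]
eef_rot: [-1.575, 0.003, -1.535]
wrist_force: [-0.5, -0.3, -0.6]
finger_gap: 30.5
clock: 35.5
eef_pos: [548.8, -41.2, 57.0]
eef_rot: [-1.575, 0.003, -1.535]
wrist_force: [-0.2, -1.0, 0.9]
finger_gap: 10.1
[array([-0.1, 45. , -1.2]), array([ 0.2, -0. , -0.2])]
```

View pics/w36.png

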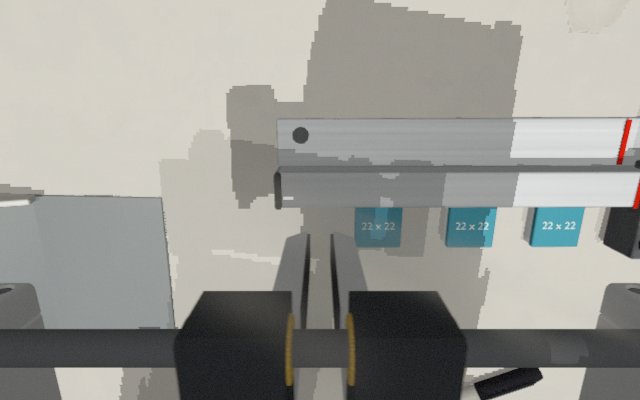

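```bash

python3 -m handwheel '[[[0,20,-1,0,0,0,-1],[0,42,-1,0,0,0,-1],[0,46,-1,0,0,0,-1],[0,46,-1,0,0,0,-1],[8,46,-1,0,0,0,-1]]]' 15
python3 -m handwheel '[[[12,0,0,0,0,0,-1],[24,0,0,0,0,0,-1],[36,0,0,0,0,0,-1],[46,0,0,0,0,0,-1],[50,0,0,0,0,0,-1]]]' 15
python3 -c "
from h import *
p=pose()[:3,3];print(rail(p));shot('wrist','w37');print(rel([*rp(-15.5,104),11.5],-1.535))"

```

```text
clock: 35.97
eef_pos: [548.0, -48.9, 11.3]
eef_rot: [-1.575, 0.003, -1.535]
wrist_force: [1.0, 1.2, 0.2]
finger_gap: 0.4
clock: 36.38
eef_pos: [550.2, -100.8, 11.8]
eef_rot: [-1.574, 0.003, -1.536]
wrist_force: [-0.1, 3.4, 6.2]
finger_gap: 0.3
(np.float64(-14.8), np.float64(130.2))
[array([26.2,  0.1, -0.6]), array([ 0.2, -0.1, -0.2])]
```

View pics/w37.png

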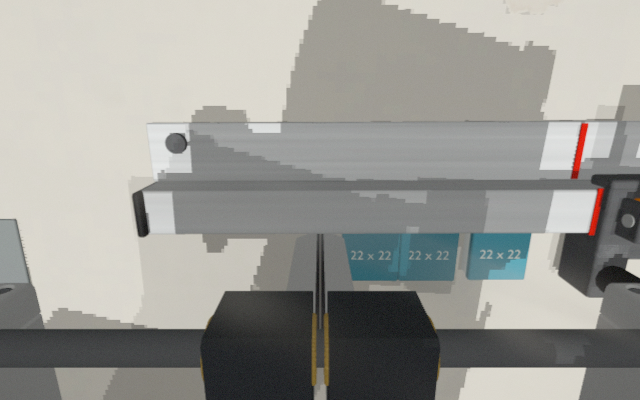

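```bash

python3 -m handwheel '[[[8,0,-0.3,0,0,0,-1],[15,0,-0.3,0,0,0,-1],[20,0,-0.3,0,0,0,-1],[22,0,-0.3,0,0,0,-1],[22,0,-0.3,0,0,0,-1]]]' 15
python3 -m handwheel '[[[1.5,0,0,0,0,0,-1],[3,0,0,0,0,0,-1],[3,0,0,0,0,0,-1]]]' 15
python3 -c "
from h import *
p=pose()[:3,3];print(rail(p));shot('wrist','w38')"

```

```text
clock: 36.85
eef_pos: [550.6, -123.4, 11.6]
eef_rot: [-1.574, 0.003, -1.537]
wrist_force: [0.4, -0.3, 0.0]
finger_gap: 0.2
clock: 37.1
eef_pos: [550.7, -126.4, 11.5]
eef_rot: [-1.574, 0.003, -1.537]
wrist_force: [0.3, 0.1, -0.8]
finger_gap: 0.7
(np.float64(-15.3), np.float64(104.6))
```

View pics/w38.png

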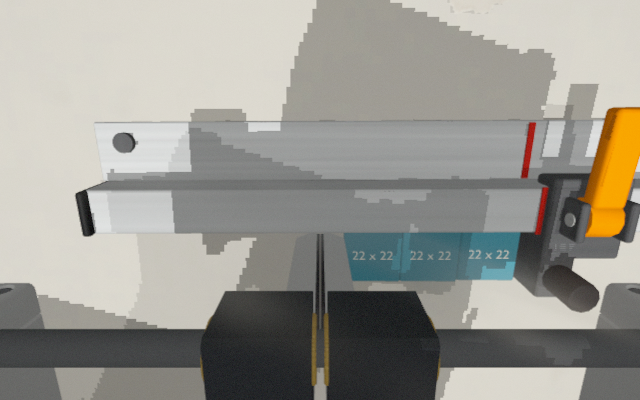

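```bash

python3 -m handwheel '[[[0.8,0,0,0,0,0,-1],[1.6,0,0,0,0,0,-1],[1.6,0,0,0,0,0,-1]]]' 15
python3 -c "
from h import *
p=pose()[:3,3];print(rail(p));shot('wrist','w39');crop('w39',330,180,610,300,2.8,'w39c')"

```

```text
clock: 37.4
eef_pos: [550.7, -128.0, 11.4]
eef_rot: [-1.574, 0.003, -1.537]
wrist_force: [0.8, -0.3, -0.3]
finger_gap: 0.3
(np.float64(-15.3), np.float64(103.0))
```

View pics/w39c.png

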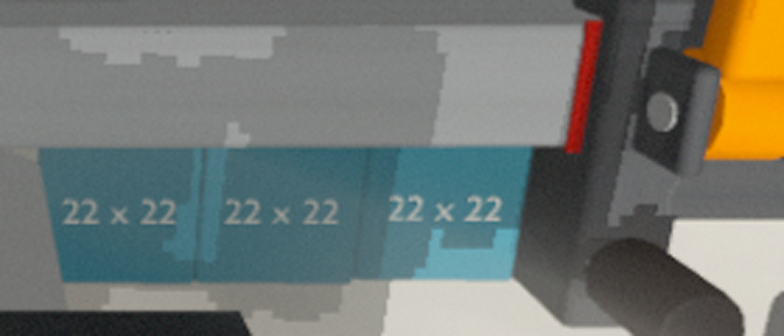

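```bash

python3 -m handwheel '[[[0.4,0,0,0,0,0,-1],[0.8,0,0,0,0,0,-1],[0.8,0,0,0,0,0,-1]]]' 15

```

```text
clock: 37.7
eef_pos: [550.7, -128.8, 11.4]
eef_rot: [-1.574, 0.003, -1.537]
wrist_force: [0.1, 1.0, -0.4]
finger_gap: 0.5
```

```bash

python3 -m handwheel '[[[0.4,0,0,0,0,0,-1],[0.6,0,0,0,0,0,-1],[0.6,0,0,0,0,0,-1]]]' 15
python3 -m handwheel '[[[0.4,0,0,0,0,0,-1],[0.6,0,0,0,0,0,-1],[0.6,0,0,0,0,0,-1]]]' 15

```

```text
clock: 37.95
eef_pos: [550.7, -129.1, 11.4]
eef_rot: [-1.575, 0.003, -1.537]
wrist_force: [-0.8, 3.6, 1.6]
finger_gap: 0.9
clock: 38.2
eef_pos: [550.7, -129.2, 11.4]
eef_rot: [-1.575, 0.004, -1.537]
wrist_force: [0.4, 5.7, 0.9]
finger_gap: 0.5
```

```bash

python3 -m handwheel '[[[-4,0,0,0,0,0,-1],[-10,0,0,0,0,0,-1],[-12,-40,-10,0,0,0,-1],[20,-80,-30,0,0,0,0],[50,-110,-45,0,0,0,1]]]' 15
python3 -m handwheel '[[[0,-10,0,0,0,0,1],[0,-10,0,0,0,0,1],[0,-10,0,0,0,0,1]]]' 15
python3 -c "
from h import *
p=pose()[:3,3];print(p,rail(p));shot('wrist','w40');crop('w40',240,90,400,210,5,'w40c')"

```

```text
clock: 38.62
eef_pos: [512.7, -169.4, 111.4]
eef_rot: [-1.575, 0.004, -1.534]
wrist_force: [1.2, -0.6, 0.6]
finger_gap: 10.5
clock: 38.87
eef_pos: [512.9, -169.1, 121.2]
eef_rot: [-1.574, 0.003, -1.534]
wrist_force: [0.4, 0.5, -0.5]
finger_gap: 30.4
[ 512.86604834 -169.10162853  121.21615917] (np.float64(-54.6), np.float64(63.3))
```

View pics/w40.png

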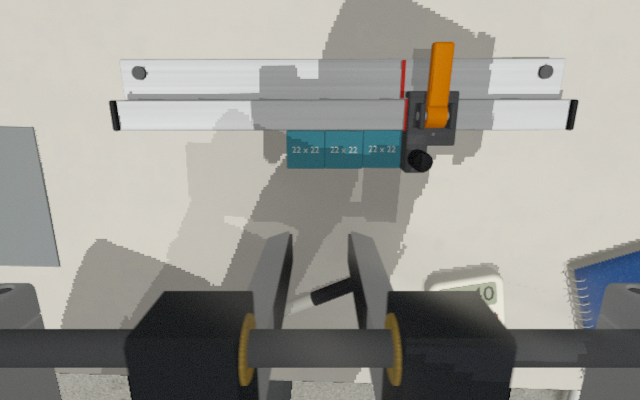

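```bash

python3 -m handwheel '[[[62,15,8,0,0,0,0],[62,15,8,0,0,0,0],[62,15,8,0,0,0,0],[62,15,8,0,0,0,0]]]' 15
python3 -c "
from h import *
p=pose()[:3,3];print(p,rail(p));shot('wrist','w41');crop('w41',220,80,380,200,5,'w41c')"

```

```text
clock: 39.25
eef_pos: [522.3, -229.7, 102.7]
eef_rot: [-1.579, 0.006, -1.534]
wrist_force: [-0.2, 0.7, -0.4]
finger_gap: 47.1
[ 522.33873031 -229.74535667  102.67396928] (np.float64(-47.3), np.float64(2.4))
```

View pics/w41c.png

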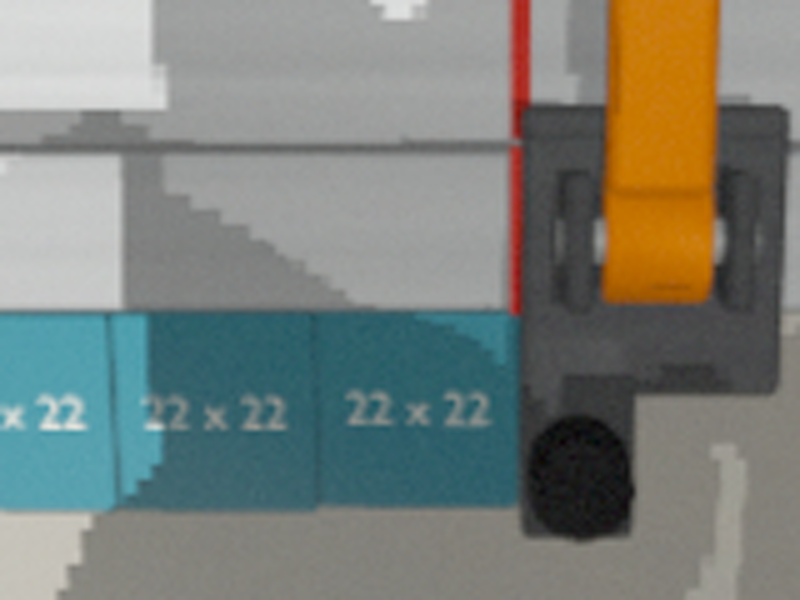

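```bash

python3 -m handwheel '[[[-49,10,-22,0.4,0,-0.4,0],[-49,10,-22,0.4,0,-0.4,0],[-49,10,-22,0.4,0,-0.4,0],[-49,10,-22,0.4,0,-0.4,0]]]' 15
python3 -c "
from h import *
p=pose()[:3,3];print(p,rail(p));shot('wrist','w42');crop('w42',240,60,400,180,5,'w42c')"

```

```text
clock: 39.63
eef_pos: [498.7, -179.6, 93.8]
eef_rot: [-1.572, -0.001, -1.531]
wrist_force: [-0.8, -0.1, 1.1]
finger_gap: 47.0
[ 498.70429293 -179.61734983   93.83083601] (np.float64(-69.1), np.float64(53.3))
```

View pics/w42c.png

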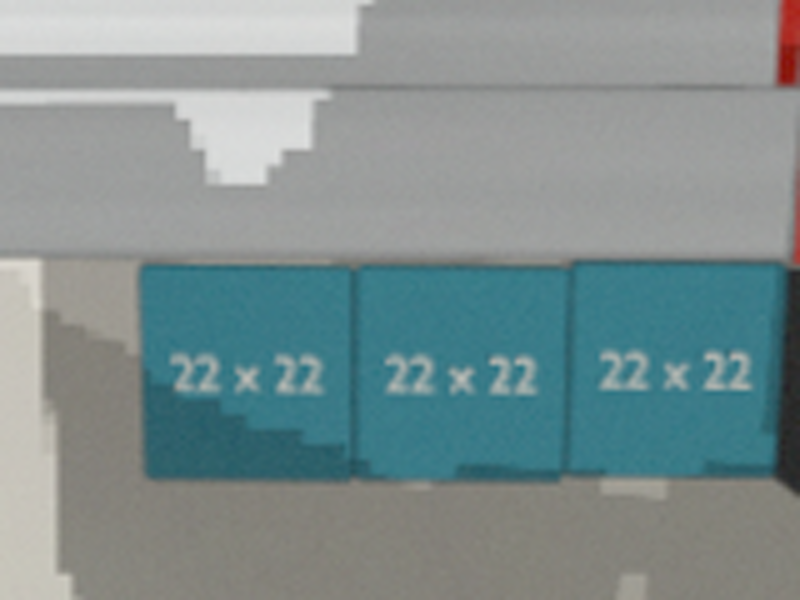

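```bash

python3 -c "
from h import *
print(rel([*rp(-50,75),60],-1.535),rel([*rp(-50,75),12],-1.535))"
python3 -m handwheel '[[[-22,34,18,0,0,0,-1],[-22,34,18,0,0,0,-1],[-22,34,18,0,0,0,-1],[-22,34,18,0,0,0,-1],[-22,34,18,0,0,0,-1]]]' 15
python3 -c "
from h import *
print(rel([*rp(-50,75),12],-1.535))"

```

```text
[array([-22.5,  34. ,  18.9]), array([0. , 0.2, 0.1])] [array([-22.6,  82. ,  18.9]), array([0. , 0.2, 0.1])]
clock: 40.1
eef_pos: [516.5, -158.6, 60.9]
eef_rot: [-1.57, -0.002, -1.532]
wrist_force: [-0.3, 0.1, -0.1]
finger_gap: 16.6
[array([-1.4, 48.9,  0.5]), array([-0.1,  0.2,  0.1])]
```

```bash

python3 -c "
from h import *
print(px('w40',345,285,5),px('w40',300,300,5))"
python3 -m handwheel '[[[-1.4,20,0.5,0,0,0,-1],[-1.4,40,0.5,0,0,0,-1],[-1.4,48.5,0.5,0,0,0,-1],[-1.4,48.5,0.5,0,0,0,-1]]]' 15
python3 -m handwheel '[[[0,0,4,0,0,0,-1],[0,0,7,0,0,0,-1],[0,0,9,0,0,0,-1],[0,0,9,0,0,0,-1]]]' 15
python3 -c "
from h import *
print(rail(pose()[:3,3]))"

```

```text
[ 430.3 -193.8    5. ] [ 413.6 -153.8    5. ]
clock: 40.43
eef_pos: [516.2, -157.5, 11.5]
eef_rot: [-1.572, -0.002, -1.533]
wrist_force: [-0.0, -0.0, -0.6]
finger_gap: 0.2
clock: 40.77
eef_pos: [526.1, -157.4, 12.3]
eef_rot: [-1.57, -0.002, -1.533]
wrist_force: [-0.5, 0.6, 0.0]
finger_gap: 0.4
(np.float64(-40.9), np.float64(74.5))
```

```bash

python3 -m handwheel '[[[0,0.5,1,0,0,0,-1],[0,0.5,2,0,0,0,-1],[0,0.5,2,0,0,0,-1]]]' 15
python3 -m handwheel '[[[0,0,0.5,0,0,0,-1],[0,0,1,0,0,0,-1],[0,0,1,0,0,0,-1]]]' 15

```

```text
clock: 41.02
eef_pos: [527.7, -157.3, 12.0]
eef_rot: [-1.571, -0.002, -1.532]
wrist_force: [-4.6, -0.7, 3.4]
finger_gap: 0.5
clock: 41.27
eef_pos: [527.8, -157.3, 12.0]
eef_rot: [-1.574, -0.002, -1.532]
wrist_force: [-9.2, -0.0, 6.3]
finger_gap: 0.6
```

```bash

python3 -m handwheel '[[[0,0,-3,0,0,0,-1],[0,0,-6,0,0,0,-1],[15,0,-6,0,0,0,-1],[30,0,-6,0,0,0,-1],[30,0,-6,0,0,0,-1]]]' 15
python3 -m handwheel '[[[0,0,2,0,0,0,-1],[0,0,4,0,0,0,-1],[0,0,5,0,0,0,-1],[0,0,5,0,0,0,-1]]]' 15
python3 -m handwheel '[[[0,0,0.7,0,0,0,-1],[0,0,1.4,0,0,0,-1],[0,0,1.4,0,0,0,-1]]]' 15
python3 -c "
from h import *
print(rail(pose()[:3,3]))"

```

```text
clock: 41.68
eef_pos: [523.3, -189.9, 12.3]
eef_rot: [-1.573, -0.002, -1.534]
wrist_force: [0.4, -0.4, -0.6]
finger_gap: 0.2
clock: 42.02
eef_pos: [528.5, -189.3, 12.3]
eef_rot: [-1.573, -0.002, -1.533]
wrist_force: [-0.9, -0.2, 0.6]
finger_gap: 0.7
clock: 42.27
eef_pos: [529.0, -189.0, 12.2]
eef_rot: [-1.575, -0.002, -1.533]
wrist_force: [-8.5, -0.2, 4.9]
finger_gap: 0.6
(np.float64(-39.1), np.float64(42.8))
```

```bash

python3 -m handwheel '[[[0,0,-4,0,0,0,-1],[0,-10,-8,0,0,0,-1],[-30,-40,-8,0,0,0,-1],[-66,-40,10,0,0,0,-1],[-68,-40,20,0,0,0,-1]]]' 15
python3 -c "
from h import *
shot('wrist','w43');crop('w43',280,100,480,250,4,'w43c');print(rel([*rp(-15.5,113),12],-1.535))"

```

```text
clock: 42.68
eef_pos: [547.9, -116.3, 54.6]
eef_rot: [-1.572, -0.002, -1.531]
wrist_force: [-0.2, -1.0, -0.0]
finger_gap: 0.6
[array([ 0.3, 41.9,  1.3]), array([0.1, 0.3, 0.1])]
```

View pics/w43c.png

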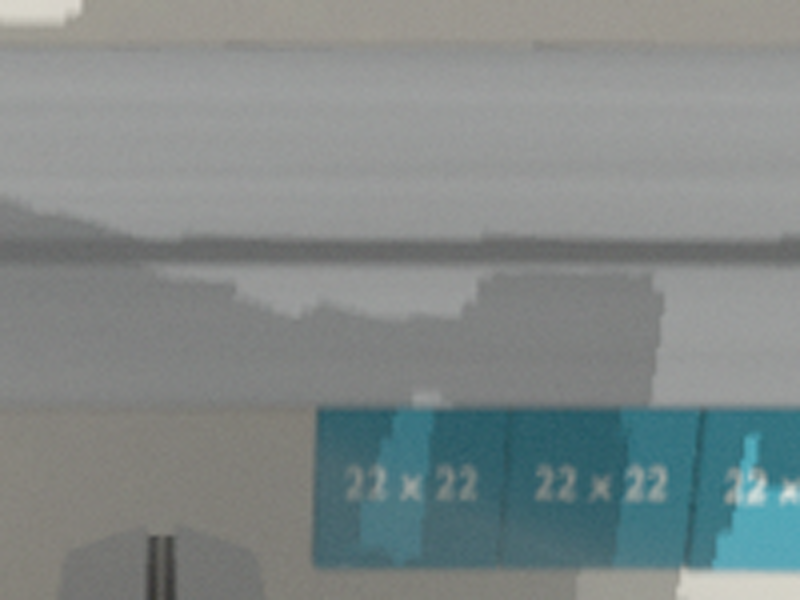

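```bash

python3 -m handwheel '[[[0,20,1,0,0,0,-1],[0,40,1,0,0,0,-1],[0,42,1,0.1,0.3,0.1,-1],[0,42,1,0.1,0.3,0.1,-1]]]' 15
python3 -m handwheel '[[[4,0,0,0,0,0,-1],[8,0,0,0,0,0,-1],[9.5,0,0,0,0,0,-1],[9.5,0,0,0,0,0,-1]]]' 15

```

```text
clock: 43.07
eef_pos: [548.9, -118.0, 11.5]
eef_rot: [-1.572, -0.0, -1.536]
wrist_force: [-0.6, 0.5, 0.8]
finger_gap: 0.7
clock: 43.4
eef_pos: [549.5, -128.3, 12.2]
eef_rot: [-1.571, -0.0, -1.537]
wrist_force: [-0.5, 0.3, 0.2]
finger_gap: 0.3
```

```bash

python3 -m handwheel '[[[0.4,0,0,0,0,0,-1],[0.8,0,0,0,0,0,-1],[0.8,0,0,0,0,0,-1]]]' 15
python3 -m handwheel '[[[0.4,0,0,0,0,0,-1],[0.6,0,0,0,0,0,-1],[0.6,0,0,0,0,0,-1]]]' 15

```

```text
clock: 43.65
eef_pos: [549.6, -129.2, 12.4]
eef_rot: [-1.571, -0.001, -1.537]
wrist_force: [0.4, 0.1, 0.6]
finger_gap: 0.6
clock: 43.9
eef_pos: [549.7, -129.7, 12.4]
eef_rot: [-1.571, -0.001, -1.537]
wrist_force: [-0.2, 0.6, -0.1]
finger_gap: 0.2
```

```bash

python3 -m handwheel '[[[0.3,0,0,0,0,0,-1],[0.5,0,0,0,0,0,-1],[0.5,0,0,0,0,0,-1]]]' 15
python3 -m handwheel '[[[0.3,0,0,0,0,0,-1],[0.5,0,0,0,0,0,-1],[0.5,0,0,0,0,0,-1]]]' 15

```

```text
clock: 44.15
eef_pos: [549.6, -130.1, 12.4]
eef_rot: [-1.571, -0.0, -1.537]
wrist_force: [-0.4, 1.8, -0.4]
finger_gap: 0.8
clock: 44.4
eef_pos: [549.6, -130.2, 12.3]
eef_rot: [-1.571, 0.0, -1.537]
wrist_force: [-0.4, 4.9, 0.7]
finger_gap: 0.2
```

Contact at 5 N. Retreat and look.

```bash

python3 -m handwheel '[[[-4,0,0,0,0,0,-1],[-10,0,0,0,0,0,-1],[-12,-40,-25,0,0,0,-1],[20,-80,-50,0,0,0,0],[47,-83,-52,0,0,0,0]]]' 15
python3 -m handwheel '[[[0,0,0,0,0,0,0],[0,0,0,0,0,0,0]]]' 15
python3 -c "
from h import *
p=pose()[:3,3];print(p,rail(p));shot('wrist','w44');crop('w44',240,60,400,180,5,'w44c');crop('w44',350,30,450,180,5,'w44d')"

```

```text
clock: 44.82
eef_pos: [498.9, -176.6, 97.3]
eef_rot: [-1.57, -0.0, -1.533]
wrist_force: [1.0, -1.0, 1.7]
finger_gap: 10.3
clock: 44.98
eef_pos: [499.0, -177.7, 98.6]
eef_rot: [-1.568, -0.002, -1.535]
wrist_force: [0.5, 0.7, -0.6]
finger_gap: 23.4
[ 499.0027439  -177.65795817   98.61865462] (np.float64(-68.8), np.float64(55.3))
```

View pics/w44c.png

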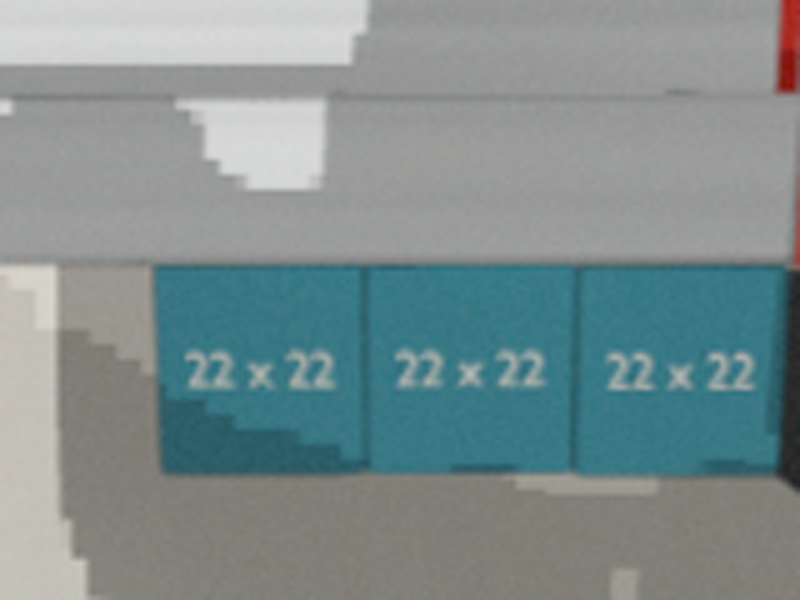

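View pics/w44d.png

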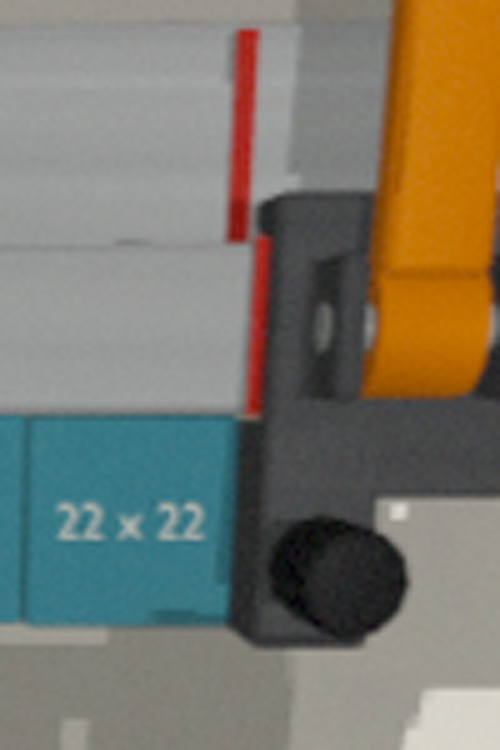

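```bash

python3 -c "
from h import *
print(rel([498,-230.5,110],-1.535))"
python3 -m handwheel '[[[53,-12,2,0,0,0,0],[53,-12,2,0,0,0,0],[53,-12,2,0,0,0,0],[53,-12,2,0,0,0,0],[53,-12,2,0,0,0,0]]]' 15
python3 -c "
from h import *
p=pose()[:3,3];print(p,rail(p));shot('wrist','w45');crop('w45',290,50,350,150,7,'w45c')
img=load('w45')[0].astype(int)
for v in range(85,112,3): print(v,[int(img[v,u,0]) for u in range(310,330)],[int(img[v,u,1]) for u in range(310,330)])"

```

```text
[array([ 53.8, -12.5,  -2.8]), array([-0.1,  0.1,  0. ])]
clock: 45.45
eef_pos: [502.6, -228.1, 108.5]
eef_rot: [-1.571, 0.0, -1.533]
wrist_force: [0.2, 0.4, 0.3]
finger_gap: 47.1
[ 502.61882335 -228.09005359  108.4930335 ] (np.float64(-67.0), np.float64(4.7))
85 [155, 157, 154, 157, 156, 156, 155, 154, 158, 156, 154, 156, 157, 156, 144, 163, 172, 124, 65, 73] [157, 159, 157, 160, 158, 158, 157, 157, 159, 158, 158, 159, 159, 158, 128, 74, 44, 60, 65, 75]
88 [156, 156, 156, 157, 155, 157, 155, 155, 155, 155, 156, 157, 155, 157, 147, 163, 172, 117, 67, 75] [157, 158, 158, 158, 156, 159, 156, 156, 158, 156, 158, 158, 156, 158, 130, 76, 45, 51, 68, 77]
91 [157, 156, 156, 157, 157, 158, 159, 159, 157, 157, 157, 155, 157, 159, 147, 163, 170, 120, 65, 73] [158, 158, 159, 160, 159, 161, 160, 161, 159, 156, 159, 157, 159, 160, 130, 76, 48, 54, 65, 71]
94 [159, 158, 158, 157, 160, 159, 159, 158, 158, 159, 158, 158, 160, 160, 148, 164, 173, 118, 62, 73] [160, 160, 161, 161, 161, 160, 161, 159, 160, 161, 161, 160, 161, 162, 133, 78, 47, 51, 60, 70]
97 [158, 159, 157, 159, 159, 159, 159, 159, 159
[... 242 characters left out ...]
8, 64, 73] [157, 157, 160, 159, 158, 158, 158, 158, 160, 160, 158, 160, 159, 155, 130, 76, 35, 50, 65, 74]
103 [155, 154, 156, 154, 157, 155, 155, 158, 154, 155, 155, 155, 155, 138, 134, 163, 150, 89, 60, 70] [159, 157, 157, 157, 160, 156, 157, 159, 156, 155, 156, 157, 158, 140, 116, 75, 41, 50, 66, 74]
106 [159, 158, 157, 158, 156, 158, 156, 158, 157, 159, 158, 157, 158, 139, 136, 164, 141, 82, 65, 74] [162, 161, 158, 161, 156, 158, 159, 161, 160, 159, 160, 160, 158, 141, 117, 79, 39, 50, 65, 77]
109 [157, 156, 157, 157, 159, 158, 159, 160, 159, 160, 158, 161, 159, 142, 138, 164, 138, 80, 66, 74] [160, 157, 161, 160, 160, 161, 161, 164, 161, 161, 160, 161, 162, 144, 118, 78, 33, 50, 64, 73]
```

View pics/w45c.png

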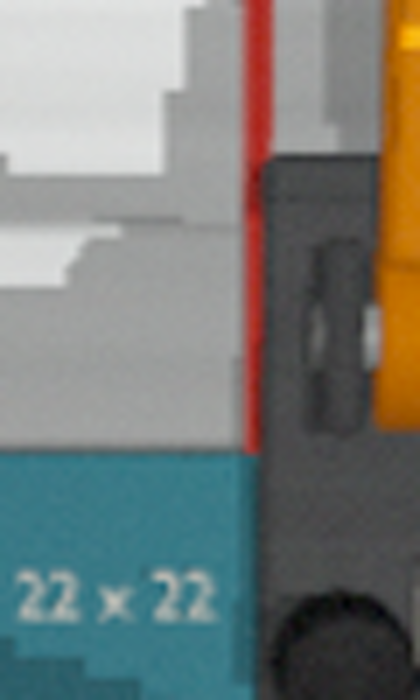

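```bash

python3 -m handwheel '[[[0,-80,0,0,0,0,1],[-100,-200,-20,0,0,0,1],[-200,-210,-40,0,0,0,1],[-200,-210,-40,0,0,0,1],[-200,-210,-40,0,0,0,1]]]' 15
python3 -m handwheel '[[[-60,-90,-10,0,0,0,1],[-60,-90,-10,0,0,0,1],[-60,-90,-10,0,0,0,1],[-60,-90,-10,0,0,0,1],[-60,-90,-10,0,0,0,1]]]' 15
python3 -m handwheel '[[[-60,0,0,0,0,0,1],[-60,0,0,0,0,0,1],[-60,0,0,0,0,0,1],[-60,0,0,0,0,0,1],[-60,0,0,0,0,0,1]]]' 15
python3 -m handwheel '[[[0,0,0,0,0,0,1],[0,0,0,0,0,0,1],[0,0,0,0,0,0,1],[0,0,0,0,0,0,1],[0,0,0,0,0,0,1]]]' 15
python3 -c "
from h import *
shot('wrist','w46');shot('scene','s46');crop('s46',180,130,400,300,3.6,'s46c')"

```

```text
clock: 45.92
eef_pos: [473.0, -106.2, 260.5]
eef_rot: [-1.571, 0.0, -1.533]
wrist_force: [1.5, 0.4, 0.0]
finger_gap: 76.9
clock: 46.33
eef_pos: [460.7, -45.4, 351.0]
eef_rot: [-1.569, 0.0, -1.53]
wrist_force: [0.5, -0.1, 0.2]
finger_gap: 93.7
clock: 46.75
eef_pos: [458.2, 14.0, 349.9]
eef_rot: [-1.571, -0.0, -1.53]
wrist_force: [-0.6, -0.3, -0.2]
finger_gap: 94.0
clock: 47.17
eef_pos: [458.2, 13.8, 349.9]
eef_rot: [-1.571, -0.0, -1.531]
wrist_force: [0.4, -0.0, 0.2]
finger_gap: 94.0
```

View pics/w46.png

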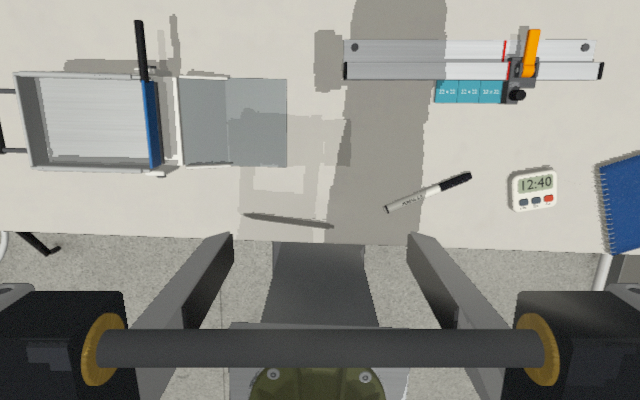

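View pics/s46c.png

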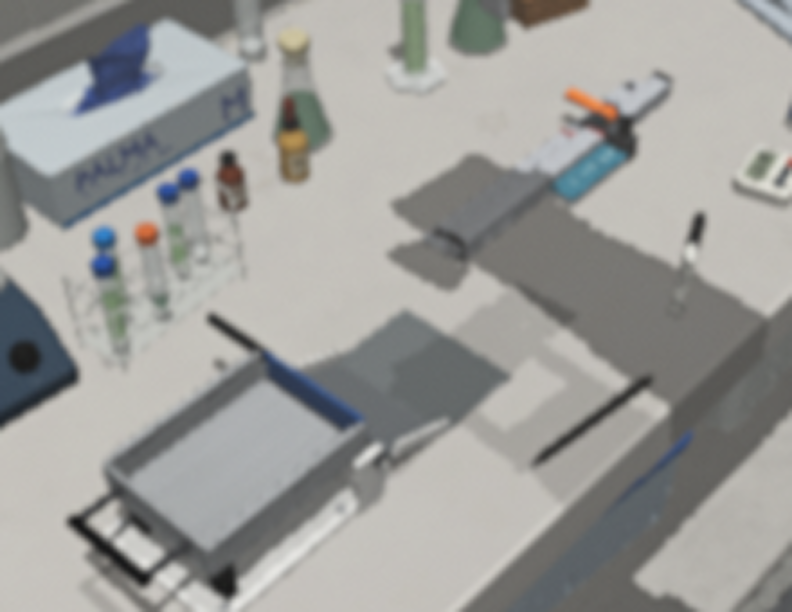

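```bash

python3 -c "
from h import *
print('gate bar',px('w46',138,30),px('w46',142,65),'handle',px('w46',3,135),'tray floor',px('w46',60,120),px('w46',130,120))
img,d,W,K=load('w46')
for v in (25,45,70): print(v,[int(x) for x in img[v,128:152,1]])
r=order.sign_off(); print(r)"

```

```text
gate bar [602.7 227.1  78.2] [565.3 226.5  77.2] handle [466.6 472.7  -0. ] tray floor [495.6 352.3  48.9] [499.2 261.9  48.7]
25 [205, 207, 207, 206, 206, 207, 143, 35, 31, 42, 42, 33, 23, 24, 18, 107, 190, 206, 206, 205, 205, 205, 206, 205]
45 [208, 206, 206, 208, 206, 206, 207, 207, 144, 37, 40, 37, 46, 37, 32, 25, 23, 111, 190, 208, 206, 206, 206, 207]
70 [149, 146, 148, 148, 147, 150, 162, 168, 168, 171, 136, 76, 35, 46, 46, 39, 34, 19, 30, 60, 191, 175, 142, 141]
the job is handed in; nothing more can be done
None
```

The job is done and handed in at about 47 s on the clock, with the arm clear of everything.

**What I did**
- **Stop:** I slid it to the red mark and flipped the cam lever over until it met its end stop.
- **Tray:** I lowered the gate and tipped the tray to about 26°. All three boxes present slid out through the gate, lids up. I then set the tray back down and raised the gate until it pressed against its end stop.
- **Row:** I set the boxes along the robot's side of the rail, pressed two of them flush to the fence, and pushed the row up to the stop with about 5 N.

**What the last checks showed**
- **Stop:** its face is within about 0.3 mm of the middle of the mark, on the -y side. The lever lies over.
- **Row:** the three boxes are straight, touching each other and the stop, with no visible gap at the fence. My first push had left two boxes about 0.6 mm off the fence; I corrected this.
- **Tray and gate:** the tray floor measures level at about 49 mm. The gate bar is back at its starting place and height, within about 1 mm.
- **Bystanders:** the timer, notebook and marker look undisturbed.

**Readings that disagreed or ran high**
- Pressing the lever flat read up to 46 N upward on the fingertips for a moment.
- My last reading of the tray handle missed the bar and hit the table, so it confirms nothing. The floor heights show the tray is level.

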